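# Put the slotting machine's setting kit back on its stands

## Robot

A 6-joint arm with a two-finger parallel gripper is mounted at the origin on a cart in front of the work surface, level with it; the furniture and walls round the work are solid. World frame = base frame: x ahead of the robot, y to its left, z up, the work surface at z = 0. Lengths are in m, angles in degrees, forces in N, time in s.
With the tool pointing down it reaches from about 0.3 to 0.75 m from the base axis. Payload 8.5 kg.
Tool frame: the origin (TCP) lies on the centre line of the jaws, within the pads' length; the fingertips stand 17 mm ahead of it and the grasp point (between the pads) lies 2 mm behind it; z points along the fingers, x is the direction in which the jaws open and shut, and the axes are right-handed (so a half turn about z gives the same grasp; the last joint's range is limited). The gripper opens to 85 mm and grips with 20 to 120 N. Pads are 22 mm wide; open, the fingers measure 114 mm over their backs; the gripper's body (76 mm by 85 mm) begins 54 mm behind the grasp point. The pads swing forward as they close: fully open they stand 13 mm farther back than shut.
Start: joints at [57.164, 21.807, 74.336, -0, 83.858, -12.336], TCP at [0.193, 0.515, 0.248] pointing down, gripper open.
Joint ranges: [-178.18, 178.18], [-50.72, 133.34], [12.68, 142.11], [-81.47, 261.47], [9.98, 163.14], [-165.26, 165.26]. Speed limits (degrees/s): [136.94, 136.94, 180, 180, 180, 180].

## Interface

Orientations are given as [roll, pitch, yaw] about the fixed x, y, z axes, in that order (R = Rz(yaw) Ry(pitch) Rx(roll)).
In Python, from cell import ctrl gives the robot as it stands. The module is installed in compiled form; this text tells all that it offers.
- The arm moves only by the tool jog_arm, never from a script. Its argument "rows" is a list of rows, each a list of 3 entries, a list of its own where there are three numbers: the finger opening in cm, from 0 to 8.54, then the shift along the tool's x, y, z in cm, then the turn about the tool's z in rad. In form: [[gripper, [tx, ty, tz], turn], ...]. A call has exactly 10 rows; each row shifts and turns the commanded pose from where the row before left it, along the tool's axes as they then stand; what a row does not reach is not made up. A row lasts 1/12 s, in which the tool goes at most 41.7 mm and 7.16 degrees, less where a joint would pass 70% of its speed; a pose out of reach is approached as far as the arm can. A call with a gripper value outside its range is refused whole. The fingers move at their own pace and stop on an object; "newtons" is the grip in N (left out, the last holds). Time passes only in rows, so rows that do not move let the fingers close, or fill a call up. It gives the time, the measured TCP pose, the force and the opening at its end, in the units of the state.
- ctrl.read_state(): the state, without advancing time (a new reading comes with each control period).
- ctrl.get_image(name): name is "scene" or "top" or "wrist"; returns the picture (400x640x3 uint8, blue, green, red); there is no depth.
- ctrl.camera_info(name): a dict with "fx", "fy", "cx", "cy" (pixels), "pose" (4x4, takes a point from camera to world coordinates). Camera axes: x right, y up, looking along -z (the intrinsics and any distortion apply to the point x, -y, -z); pixel columns grow to the right and rows downward; lengths in m; the calibration is good to about 2 mm. A picture is of the moment at which its call begins: read the wrist's pose just before it. camera_info takes no time and is no camera call; for the wrist camera it gives the pose at the moment of the call.
- ctrl.finish_job(): hands the job in, once; it reports no verdict.
The state is a dict: "time_s": time; "qpos": joint angles; "qvel": joint speeds; "tau": joint torques, N m; "ee_pos": TCP position; "tool_rot": TCP orientation; "contact_force": force on the tool from outside, world axes, zero at the start; "torque": the same for the moment, N m; "grip_width": finger opening in m.
Only numpy, scipy, OpenCV 4.12 (cv2) and the standard library are available. Lean on these libraries where they do the work, as an engineer would, in place of code of your own. Each camera call takes 0.05 s, during which the arm holds its last target.

## Task

The slotting machine's setting kit is lying about the bench: put each piece back on the stand made for it. Lay the plain steel mandrel level across the two equal steel saddles of its rest, roughly centred, and the needle file level on the rest of its own shape with its wooden handle down in the wide saddle and its blade down in the narrow one; set the brass ring flat in the larger round recess and the small steel bush flat in the smaller one. Leave everything lying still.

Things in the scene. Friction and masses are not known exactly. Their poses are not given: they have to be found in the camera images.
- mandrel: Turned plain steel mandrel (thin bright rod), 8 mm thick, 158 mm long, 58 g, loose, lying on the bench. Origin: on its underside at mid-length; its long axis is its y axis; z up. Which end is which does not matter.
- needle_file: Needle file, 155 mm long, 30 g, loose, lying along its own y: round wooden handle 12 mm thick, y = +23 to +78 mm; thin blade 6 mm wide, y = +23 to -78 mm, its underside 4 mm above that of the handle. Origin: mid-length, level with the handle's underside, z up. It balances near y = +36 mm, where the handle can be gripped.
- setting_ring: Brass setting ring, 32 mm outside diameter, 9 mm high, with a small bore, loose, flat on the bench. Origin: centre of its underside, z up.
- steel_bush: Small steel bush, 22 mm outside diameter, 14 mm high, with a bore, loose, upright on the bench. Origin: centre of its underside, z up.
- mandrel_rest: Fixed stand: wooden base 36 x 124 mm (long along its y), 10 mm thick, with two equal bent-steel saddles at y = -46 and +46 mm, 14 mm long along y: flat floor 12 mm wide, 20 mm above the bench, arms flaring to 24 mm at 30 mm height. Origin: underside centre, on the bench; the mandrel lies along y over the origin, its underside 20 mm up.
- file_rest: Fixed stand shaped like the file: wooden base 10 mm thick, 48 mm wide at the handle end (y = +22 to +80 mm), 26 mm wide under the blade (to y = -64 mm), with two bent-steel saddles: wide at y = +62 mm (floor 17 mm wide, 20 mm above the bench), narrow at y = -45 mm (floor 10 mm wide, 24 mm up); arms flare 6 mm a side. Origin: on the bench, under the file's origin when home, file y along rest y.
- ring_seat: Fixed square wooden block, 60 x 60 mm, 14 mm high, with a round recess of 40 mm diameter, 4 mm deep, chamfered at the mouth, darker wood at the bottom: the seat of the brass ring. Origin: centre of its underside, on the bench; the recess is in the middle, its floor 10 mm above the bench.
- bush_seat: Fixed square wooden block, 48 x 48 mm, 14 mm high, with a round recess of 30 mm diameter, 5 mm deep, chamfered at the mouth, darker wood at the bottom: the seat of the steel bush. Origin: centre of its underside, on the bench; the recess is in the middle, its floor 9 mm above the bench.
- slotting_machine: The big fixed bench machine behind the work; it always stands at the same place. Its base, 0.26 m high, has its front right corner at x 0.49, y -0.32 and its front left one at x 0.67, y 0.12; a switch box 0.25 m high juts out to x 0.53 between y 0.02 and 0.19; above x 0.6 it is up to 0.6 m high. Pass in front of it. Origin: centre of its foot.
Things that resemble listed ones, but are neither listed nor needed, are in the scene too. What is shaped like the file_rest but turquoise is not meant.

How it is judged (in metres and radians):
At the end, for the whole second after the job is handed in: Mandrel and file lie down in both saddles of their own rests (file handle in the wide one), mandrel centred within 20 mm, file lengthwise within -12 to +25 mm, in line within 0.07 rad, within 3 mm of the floors; ring and bush flat in their own recesses, centred within 8 mm; all at rest (horizontal distance between mandrel and mandrel_rest below 0.02 m and z of mandrel in the frame of mandrel_rest between 0.017 and 0.0235 m and angle between the y axis of mandrel and the y axis of mandrel_rest, either way round below 0.07 rad and x of needle_file in the frame of file_rest between -0.008 and 0.008 m and y of needle_file in the frame of file_rest between -0.012 and 0.025 m and z of needle_file in the frame of file_rest between 0.017 and 0.0235 m and angle between the y axis of needle_file and the y axis of file_rest, either way round below 0.07 rad and horizontal distance between setting_ring and ring_seat below 0.008 m and z of setting_ring in the frame of ring_seat below 0.0125 m and angle between each of setting_ring, steel_bush's own z axis and vertical below 0.08 rad and horizontal distance between steel_bush and bush_seat below 0.008 m and z of steel_bush in the frame of bush_seat below 0.0115 m and linear speed of each of mandrel, needle_file, setting_ring, steel_bush below 0.02 m/s); the robot touches nothing.
It also fails if it takes over 115 s, if anything falls off the work surface, if the arm or the gripper's body presses on something with over 40 N, if the wrist force passes 120 N, or if a joint passes its speed limit or range.

## Working session

There is one attempt and no reset: what is moved stays moved. The work goes in short steps, Python scripts to look and compute and a tool call to move; the robot and the scene stay as the last step left them, time stands still between calls to the robot, and variables do not carry over. Pictures are saved under pics/ and viewed, and the job is handed in when it is done.

Besides the shell and the picture viewer there is one more tool, called as name(argument=value, ...) on one line, values as JSON. jog_arm: Moves the arm, as the interface text tells. Its arguments: {"type":"object","properties":{"rows":{"type":"array"},"newtons":{"type":"number"}},"required":["rows"]}

```bash
mkdir -p pics; python3 - <<'E'
from cell import ctrl
import cv2, numpy as np
print(ctrl.read_state())
for n in ["scene","top","wrist"]:
    i=ctrl.camera_info(n); print(n,{k:(np.round(v,4).tolist() if not isinstance(v,str) else v) for k,v in i.items()})
    cv2.imwrite(f"pics/a_{n}.png",ctrl.get_image(n))
E
```

```text
{'time_s': 0.0, 'qpos': array([ 5.71649095e+01,  2.18400506e+01,  7.43853277e+01,  5.37595860e-04,
        8.38577149e+01, -1.23365683e+01]), 'qvel': array([-0.06053029,  0.01807396,  0.0381532 , -0.00543212, -0.0322442 ,
       -0.1261737 ]), 'tau': array([-1.22159800e-03, -4.48474288e+01, -2.31272793e+01, -2.51569481e-04,
        4.94893582e-03, -8.01103312e-06]), 'ee_pos': array([0.19245697, 0.51493816, 0.24771719]), 'tool_rot': array([-1.79981725e+02,  8.10602983e-02,  6.95014328e+01]), 'contact_force': array([ 0.35728456,  0.12471537, -0.0561127 ]), 'torque': array([-0.03336993,  0.05546386, -0.02854016]), 'grip_width': 0.08527906164599548}
scene {'fx': 384.5759, 'fy': 384.5759, 'cx': 316.9026, 'cy': 199.2921, 'pose': [[0.4654, 0.5275, -0.7107, -0.3449], [-0.8851, 0.2756, -0.3751, -0.3576], [-0.002, 0.8036, 0.5951, 0.7624], [0.0, 0.0, 0.0, 1.0]]}
top {'fx': 485.5831, 'fy': 485.5831, 'cx': 319.5353, 'cy': 203.0124, 'pose': [[0.1132, 0.8779, -0.4653, -0.3579], [-0.9936, 0.0981, -0.0567, -0.0008], [-0.0042, 0.4687, 0.8833, 1.7162], [0.0, 0.0, 0.0, 1.0]]}
wrist {'fx': 352.8349, 'fy': 352.8349, 'cx': 315.1824, 'cy': 199.7395, 'pose': [[0.3518, -0.8897, -0.2909, 0.1178], [0.9361, 0.3338, 0.1111, 0.5441], [-0.0018, -0.3114, 0.9503, 0.3737], [0.0, 0.0, 0.0, 1.0]]}
```

View pics/a_scene.png

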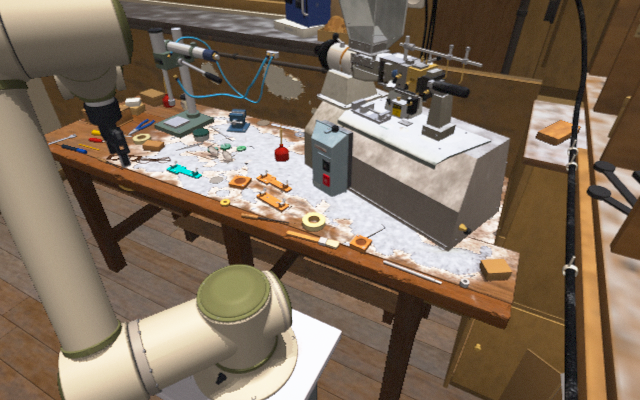

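View pics/a_top.png

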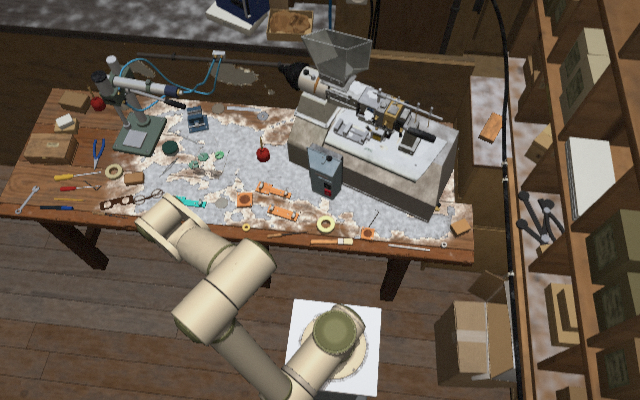

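View pics/a_wrist.png

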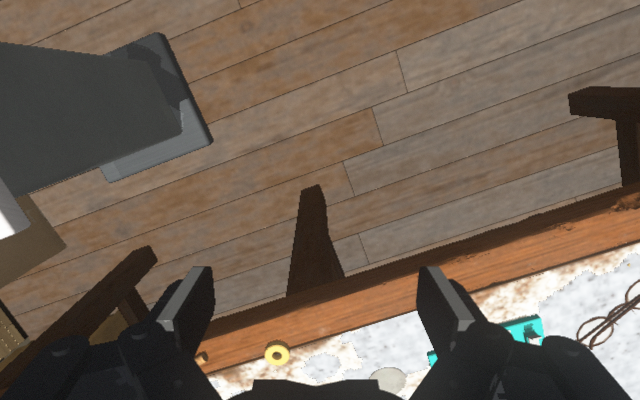

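The overview shows the kit at the bench's front edge. I'll enlarge the area between top pixels (130..480, 170..270) to identify the items.

```bash
python3 - <<'E'
import cv2
a=cv2.imread("pics/a_top.png")[165:265,225:480]
cv2.imwrite("pics/b_top.png",cv2.resize(a,None,fx=3.1,fy=3.1,interpolation=cv2.INTER_CUBIC))
a=cv2.imread("pics/a_scene.png")[160:300,210:520]
cv2.imwrite("pics/b_scene.png",cv2.resize(a,None,fx=2.5,fy=2.5,interpolation=cv2.INTER_CUBIC))
E
```

```text
(no output)
```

View pics/b_top.png

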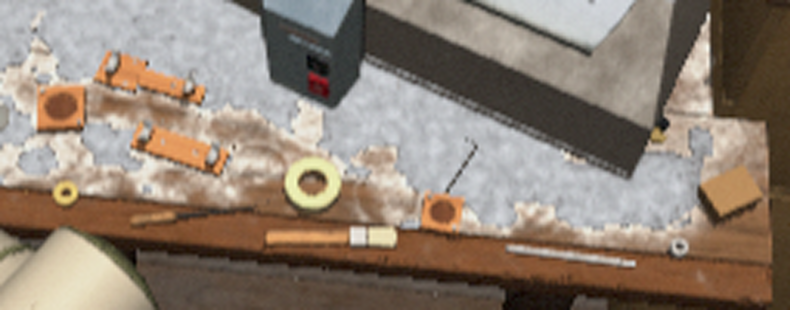

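View pics/b_scene.png

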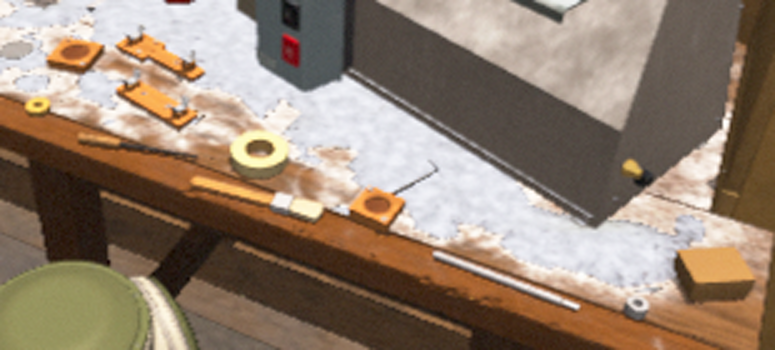

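```bash
cat > h.py <<'E'
import numpy as np, cv2
from cell import ctrl
def ray(info,u,v):
    P=np.array(info["pose"]); d=np.array([(u-info["cx"])/info["fx"],-(v-info["cy"])/info["fy"],-1.])
    return P[:3,3],P[:3,:3]@d
def onto(info,u,v,z=0.):
    o,d=ray(info,u,v); return o+d*(z-o[2])/d[2]
def proj(info,p):
    P=np.array(info["pose"]); c=P[:3,:3].T@(np.asarray(p)-P[:3,3])
    return info["cx"]+info["fx"]*c[0]/-c[2], info["cy"]-info["fy"]*c[1]/-c[2]
E
python3 - <<'E'
from h import *
I=ctrl.camera_info("top"); S=ctrl.camera_info("scene")
def b(u,v): return 225+u/3.1,165+v/3.1
def s(u,v): return 210+u/2.5,160+v/2.5
for n,t,c,z in [("ring",(65,192),(38,105),.009),("ringseat",(61,108),(75,54),.014),("bushseat",(443,212),(377,206),.014),
 ("bush",(679,247),(636,308),.014),("mandA",(508,247),(435,255),.005),("mandB",(634,263),(577,305),.005),
 ("fileHandle",(134,220),(80,138),.006),("fileTip",(255,209),(196,157),.006),
 ("mrA",(150,128),(130,84),.025),("mrB",(212,158),(180,112),.025),("frWide",(112,60),(130,38),.025),("frNar",(190,88),(195,66),.027)]:
    print(n,np.round(onto(I,*b(*t),z),3),np.round(onto(S,*s(*c),z),3))
E
```

```text
ring [0.405 0.381 0.009] [0.403 0.376 0.009]
ringseat [0.52  0.407 0.014] [0.516 0.4   0.014]
bushseat [ 0.428 -0.091  0.014] [ 0.425 -0.092  0.014]
bush [ 0.413 -0.381  0.014] [ 0.406 -0.381  0.014]
mandA [ 0.394 -0.174  0.005] [ 0.391 -0.174  0.005]
mandB [ 0.39  -0.328  0.005] [ 0.392 -0.327  0.005]
fileHandle [0.378 0.289 0.006] [0.376 0.288 0.006]
fileTip [0.41  0.142 0.006] [0.411 0.14  0.006]
mrA [0.498 0.286 0.025] [0.48  0.282 0.025]
mrB [0.465 0.202 0.025] [0.459 0.191 0.025]
frWide [0.591 0.351 0.025] [0.572 0.345 0.025]
frNar [0.56  0.244 0.027] [0.553 0.226 0.027]
```

```bash
cat >> h.py <<'E'
def plan(tp,tyaw,n=10,s=None):
    """per-row tool shift (cm) and turn (rad), n equal rows, shift then turn; tool pointing down"""
    s=s or ctrl.read_state(); p=s["ee_pos"]; y0=np.radians(s["tool_rot"][2])
    dy=(np.radians(tyaw)-y0+np.pi)%(2*np.pi)-np.pi
    M=np.zeros((2,2))
    for k in range(n):
        a=y0+dy*k/n; M+=np.array([[np.cos(a),np.sin(a)],[np.sin(a),-np.cos(a)]])
    d=np.array(tp)-p
    t=np.linalg.solve(M,d[:2])
    print("at",np.round(p,4),np.round(s["tool_rot"],2),"t",round(s["time_s"],2)); print("rows",n,"shift cm",np.round(100*np.r_[t,-d[2]/n],2),"turn",round(-dy/n,4))
E
python3 - <<'E'
from h import *
plan([0.38,0.29,0.25],90,9)
E
```

```text
at [0.1925 0.515  0.2479] [-1.7999e+02  6.0000e-02  6.9500e+01] t 0.15
rows 9 shift cm [-2.05  2.55 -0.02] turn -0.0398
```

jog_arm(rows=[[8.5, [-2.05, 2.55, 0], -0.04], [8.5, [-2.05, 2.55, 0], -0.04], [8.5, [-2.05, 2.55, 0], -0.04], [8.5, [-2.05, 2.55, 0], -0.04], [8.5, [-2.05, 2.55, 0], -0.04], [8.5, [-2.05, 2.55, 0], -0.04], [8.5, [-2.05, 2.55, 0], -0.04], [8.5, [-2.05, 2.55, 0], -0.04], [8.5, [-2.05, 2.55, 0], -0.04], [8.5, [0, 0, 0], 0]])

```text
time_s: 0.98
ee_pos: [0.3838, 0.2874, 0.248]
tool_rot: [179.9, 0.1, 90.0]
contact_force: [0.6, -1.0, 0.4]
grip_width: 0.0851
```

```bash
python3 - <<'E'
from h import *
import pickle
s=ctrl.read_state(); i=ctrl.camera_info("wrist"); im=ctrl.get_image("wrist")
print(s["time_s"],s["ee_pos"],s["tool_rot"],np.abs(s["qvel"]).max())
cv2.imwrite("pics/c_wrist.png",im); pickle.dump((s,i,im),open("c.pkl","wb"))
E
```

```text
0.9833 [0.38380709 0.28737268 0.24804351] [1.79947167e+02 5.96467143e-02 8.99832024e+01] 8.573125256953253
```

View pics/c_wrist.png

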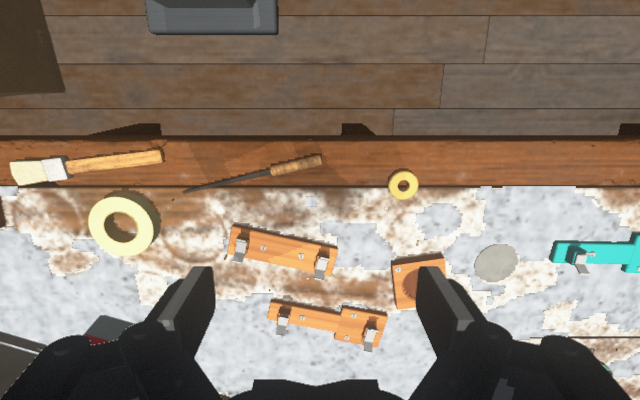

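The picture shows the file at (185..322, 155..192), ring at (403,184), mandrel rest at (283,250), file rest (wide end at right) at (327,322), ring seat at (420,282), partly hidden by a finger. I retake it with the arm at rest and measure.

```bash
python3 - <<'E'
from h import *
import pickle
s=ctrl.read_state(); i=ctrl.camera_info("wrist"); im=ctrl.get_image("wrist")
s=ctrl.read_state(); i=ctrl.camera_info("wrist"); im=ctrl.get_image("wrist")
print(s["time_s"],s["ee_pos"],s["tool_rot"],np.abs(s["qvel"]).max(),[k for k in i])
cv2.imwrite("pics/d_wrist.png",im); pickle.dump((s,i,im),open("d.pkl","wb"))
a=im[140:350,170:460]
cv2.imwrite("pics/d_zoom.png",cv2.resize(a,None,fx=2.75,fy=2.75,interpolation=cv2.INTER_CUBIC))
E
```

```text
1.0833 [0.38080735 0.28969605 0.24802371] [-1.79951266e+02  9.58964169e-03  8.99741802e+01] 2.449690988720142 ['fx', 'fy', 'cx', 'cy', 'pose']
```

View pics/d_zoom.png

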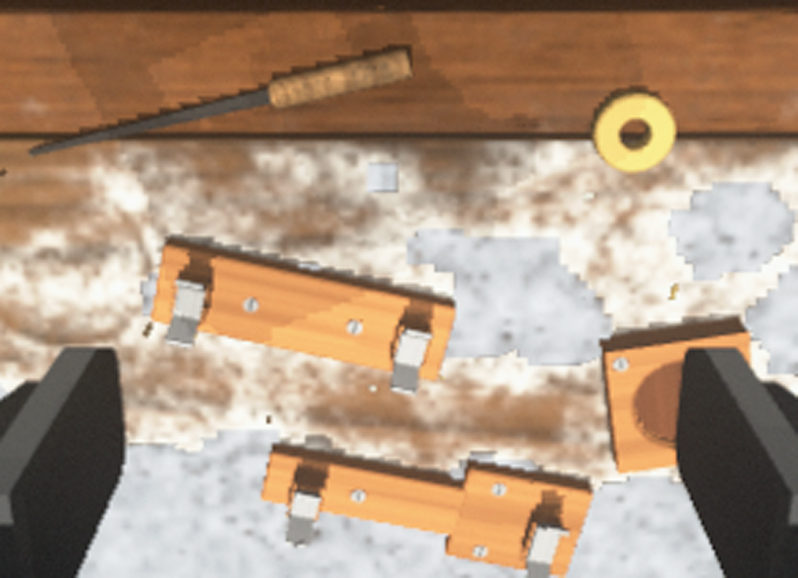

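```bash
python3 - <<'E'
from h import *
import pickle
s,i,im=pickle.load(open("d.pkl","rb"))
hsv=cv2.cvtColor(im,cv2.COLOR_BGR2HSV)
print(hsv[250,270],hsv[180,300],hsv[170,285],hsv[145,310])
m=cv2.inRange(hsv,(5,120,150),(20,255,255))
m[:210]=0
m=cv2.morphologyEx(m,cv2.MORPH_CLOSE,np.ones((5,5)))
cs,_=cv2.findContours(m,cv2.RETR_EXTERNAL,cv2.CHAIN_APPROX_NONE)
for c in cs:
    if cv2.contourArea(c)<400: continue
    z=.01
    if c[:,0,0].mean()>390: z=.014
    w=np.array([onto(i,u,v,z)[:2] for u,v in c[:,0]]).astype(np.float32)
    (cx,cy),(a,b),ang=cv2.minAreaRect(w*1000)
    print("blob px",c[:,0].mean(0),"centre",cx,cy,"size",a,b,"ang",ang)
    print(np.round(cv2.boxPoints(((cx,cy),(a,b),ang)),1).tolist())
# ring
m=cv2.inRange(hsv,(18,90,150),(35,255,255)); m[:, :370]=0; m[:150]=0;m[215:]=0; m[:,440:]=0
c=max(cv2.findContours(m,cv2.RETR_EXTERNAL,cv2.CHAIN_APPROX_NONE)[0],key=cv2.contourArea)
w=np.array([onto(i,u,v,.009)[:2] for u,v in c[:,0]]).astype(np.float32)*1000
print("ring",cv2.minEnclosingCircle(w),cv2.fitEllipse(w))
z=lambda u,v:(170+u/2.75,140+v/2.75)
for n,p,h in [("tip",(32,152),.005),("handle end",(409,61),.006),("joint",(270,97),.006),
  ("mr S1 floor?",(187,300),.02),("mr S2",(412,345),.02)]:
    print(n,np.round(onto(i,*z(*p),h)*1000,1))
vis=im.copy(); 
E
```

```text
[ 14 146 238] [ 12 148 129] [ 15 127 187] [ 13 147 116]
blob px [341.22614841 326.12720848] centre 582.3509521484375 312.33050537109375 size 117.8065414428711 47.1763916015625 ang 77.25155639648438
[[546.2999877929688, 260.1000061035156], [592.4000244140625, 249.6999969482422], [618.4000244140625, 364.6000061035156], [572.2999877929688, 375.0]]
blob px [411.96256684 280.2459893 ] centre 525.4701538085938 409.06610107421875 size 59.54176712036133 60.23456954956055 ang 9.09223461151123
[[491.29998779296875, 434.1000061035156], [500.79998779296875, 374.6000061035156], [559.5999755859375, 384.0], [550.0999755859375, 443.5]]
blob px [292.66666667 255.67790262] centre 487.0967102050781 258.9897766113281 size 102.68196105957031 35.09977722167969 ang 76.49065399169922
[[458.0, 213.1999969482422], [492.20001220703125, 205.0], [516.2000122070312, 304.79998779296875], [482.0, 313.0]]
ring ((407.4803161621094, 382.05413818359375), 16.18024444580078) ((407.51409912109375, 382.0149230957031), (30.93415641784668, 31.48772621154785), 128.65428161621094)
tip [416.2 143.9   5. ]
handle end [379.5 294.1   6. ]
joint [393.6 239.9   6. ]
mr S1 floor? [474.  204.8  20. ]
mr S2 [494.5 295.3  20. ]
```

```bash
python3 - <<'E'
from h import *
import pickle
s,i,im=pickle.load(open("d.pkl","rb"))
hsv=cv2.cvtColor(im,cv2.COLOR_BGR2HSV)
m=cv2.inRange(hsv,(5,120,150),(20,255,255)); m[:210]=0
a=np.hstack([m[210:360,210:400]])
cv2.imwrite("pics/e_mask.png",cv2.resize(a,None,fx=4,fy=4,interpolation=cv2.INTER_NEAREST))
a=im[210:360,210:400]
cv2.imwrite("pics/e_im.png",cv2.resize(a,None,fx=4,fy=4,interpolation=cv2.INTER_NEAREST))
E
```

```text
(no output)
```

View pics/e_mask.png

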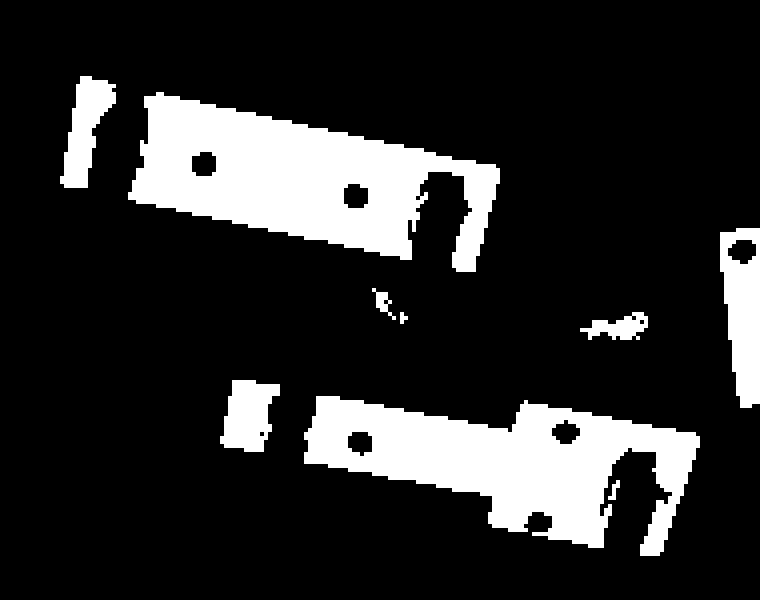

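View pics/e_im.png

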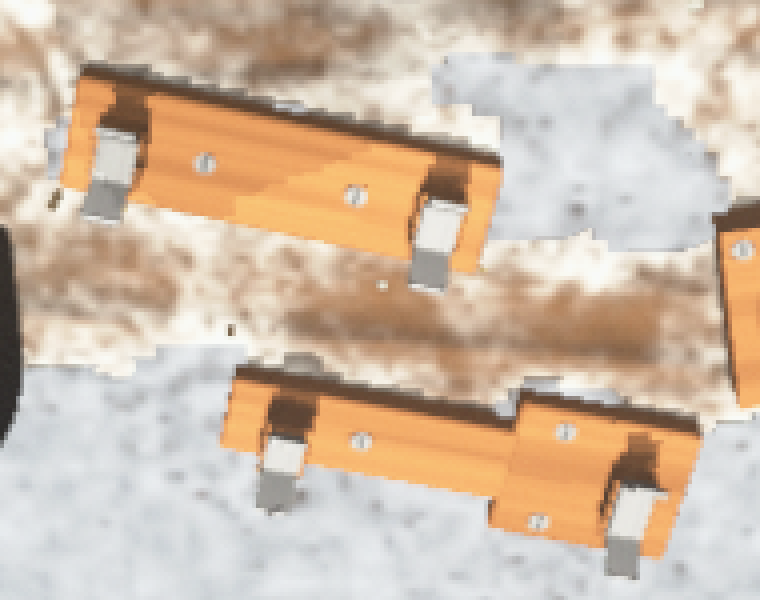

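```bash
python3 - <<'E'
from h import *
import pickle
s,i,im=pickle.load(open("d.pkl","rb"))
hsv=cv2.cvtColor(im,cv2.COLOR_BGR2HSV)
m=cv2.inRange(hsv,(5,120,150),(20,255,255)); m[:210]=0
def pts(x0,x1,y0,y1):
    k=np.zeros_like(m); k[y0:y1,x0:x1]=m[y0:y1,x0:x1]
    n,l,st,_=cv2.connectedComponentsWithStats(k)
    v,u=np.nonzero(np.isin(l,[j for j in range(1,n) if st[j,4]>60]))
    return np.array([onto(i,a,b,.01)[:2]*1000 for a,b in zip(u,v)],np.float32)
def show(n,w):
    (cx,cy),(a,b),ang=cv2.minAreaRect(w); print(n,"c",round(cx,1),round(cy,1),"size",round(a,1),round(b,1),"ang",round(ang,2)); 
show("mandrel rest",pts(222,338,225,280))
f=pts(262,388,302,352); print(len(f)); show("file all",f)
for ang in np.radians([76.5,77.25,78,79]):
    d=np.array([np.cos(ang),np.sin(ang)]); x=np.array([d[1],-d[0]])
    t=f@d; w=f@x; l=t.min(); n=(t<t.max()-62); q=~n
    # axis per part
    print(np.degrees(ang),"len",t.max()-t.min(),"narrow w",w[n].min(),w[n].max(),"wide",w[q].min(),w[q].max(), "axis pt origin", d*((t.min()+64+t.max()-80)/2)+x*(w[n].min()+w[n].max())/2)
E
```

```text
mandrel rest c 484.9 249.7 size 121.8 35.1 ang 76.46
2127
file all c 579.6 300.2 size 142.7 47.2 ang 77.25
76.5 len 142.71494351238283 narrow w 480.9616814367873 506.38727673212327 wide 469.07522243786985 516.4610869759936 axis pt origin [577.88697231 292.34005357]
77.25 len 142.67932149409643 narrow w 486.46513374359773 511.45614118994536 wide 475.4715388438791 522.6482511176891 axis pt origin [577.74281047 292.42014502]
78.0 len 142.8384306286046 narrow w 491.1880159684491 516.9474265802797 wide 481.30956085962987 528.7458621721562 axis pt origin [577.51890262 292.58098695]
79.0 len 143.28987503320485 narrow w 497.30819321716865 524.1311946668077 wide 488.75204830079696 536.734901857669 axis pt origin [577.17942952 292.72898635]
```

```bash
python3 - <<'E'
from h import *
plan([.4075,.382,.0215],90,1)
E
```

```text
at [0.3801 0.2904 0.2481] [-179.95    0.     90.07] t 1.13
rows 1 shift cm [ 9.16  2.75 22.66] turn 0.0012
```

jog_arm(rows=[[5.2, [1.8, 0.55, 2.6], 0], [5.2, [1.8, 0.55, 2.6], 0], [5.2, [1.8, 0.55, 2.6], 0], [5.2, [1.8, 0.55, 2.6], 0], [5.2, [1.96, 0.55, 2.6], 0], [5.2, [0, 0, 2.6], 0], [5.2, [0, 0, 2.0], 0], [5.2, [0, 0, 1.5], 0], [5.2, [0, 0, 1.2], 0], [5.2, [0, 0, 0], 0]])

```text
time_s: 1.97
ee_pos: [0.4055, 0.3824, 0.0431]
tool_rot: [-179.8, 0.1, 90.2]
contact_force: [-1.0, -0.7, -0.0]
grip_width: 0.0521
```

```bash
python3 - <<'E'
from h import *
plan([.4075,.382,.0215],90,1)
s=ctrl.read_state(); i=ctrl.camera_info("wrist"); im=ctrl.get_image("wrist")
cv2.imwrite("pics/f.png",im)
E
```

```text
at [0.4055 0.3824 0.0431] [-1.7977e+02  1.3000e-01  9.0220e+01] t 1.97
rows 1 shift cm [-0.04  0.2   2.16] turn 0.0039
```

View pics/f.png

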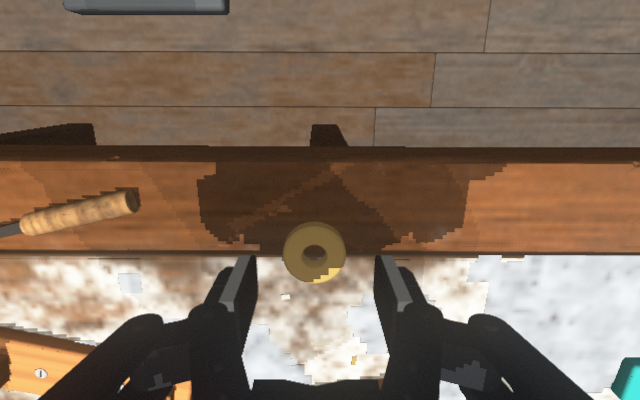

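Ring at (314,252), centred between the pads. Descend, close, lift.

jog_arm(rows=[[5.2, [0, 0.15, 1.0], 0], [5.2, [0, 0, 0.8], 0], [5.2, [0, 0, 0.35], 0], [2.8, [0, 0, 0], 0], [2.8, [0, 0, 0], 0], [2.8, [0, 0, 0], 0], [2.8, [0, 0, 0], 0], [2.8, [0, 0, 0], 0], [2.8, [0, 0, 0], 0], [2.8, [0, 0, 0], 0]], newtons=50)

```text
time_s: 2.85
ee_pos: [0.4093, 0.3821, 0.024]
tool_rot: [180.0, -0.0, 90.1]
contact_force: [0.3, 0.9, 0.6]
grip_width: 0.0284
```

```bash
python3 - <<'E'
from h import *
plan([.5255,.409,.10],90,1)
E
```

```text
at [0.4093 0.3821 0.024 ] [ 1.7998e+02 -1.0000e-02  9.0120e+01] t 2.85
rows 1 shift cm [ 2.67 11.63 -7.6 ] turn 0.0022
```

```bash
python3 - <<'E'
from h import *
s=ctrl.read_state(); i=ctrl.camera_info("wrist"); im=ctrl.get_image("wrist")
s=ctrl.read_state(); print(s)
cv2.imwrite("pics/g.png",im)
E
```

```text
{'time_s': 2.9, 'qpos': array([ 3.09174350e+01,  3.75002752e+01,  8.90662483e+01, -8.02118435e-04,
        5.34070470e+01, -5.92090764e+01]), 'qvel': array([ 0.02199404, -0.01339411, -0.06471237, -0.00940609,  0.02330334,
        0.03167453]), 'tau': array([ 9.96435340e-02, -5.02072656e+01, -1.48494199e+01,  3.26974830e-02,
        2.98531330e-02, -8.64795766e-05]), 'ee_pos': array([0.40930578, 0.38209148, 0.02399137]), 'tool_rot': array([ 1.79976966e+02, -1.29759976e-02,  9.01269921e+01]), 'contact_force': array([0.62352935, 0.11528858, 0.5590175 ]), 'torque': array([ 0.01283957, -0.0199131 , -0.01843907]), 'grip_width': 0.028647808699775613}
```

View pics/g.png

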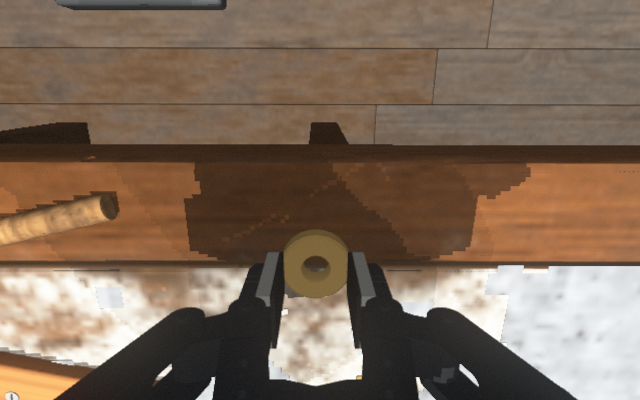

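```bash
python3 - <<'E'
from h import *
im=cv2.imread("pics/g.png"); i=ctrl.camera_info("wrist")
hsv=cv2.cvtColor(im,cv2.COLOR_BGR2HSV); print(hsv[250,316])
print([np.round(onto(i,u,v,.009),4) for u,v in [(316,264),(316,230),(316,299),(284,262),(349,262)]])
s=ctrl.read_state()
R=np.array(i["pose"])
for w in (.0142,):
  for y in(-.011,.011):
    print(proj(i,s["ee_pos"]+[y,w,-.017]),proj(i,s["ee_pos"]+[y,-w,-.017]))
E
```

```text
[ 19 133 127]
[array([0.4059, 0.3831, 0.009 ]), array([0.3894, 0.3831, 0.009 ]), array([0.424 , 0.3831, 0.009 ]), array([0.4049, 0.3688, 0.009 ]), array([0.4049, 0.3978, 0.009 ])]
(np.float64(345.5709881684394), np.float64(246.66886178617352)) (np.float64(281.8317134864152), np.float64(246.64582062105023))
(np.float64(344.27936422841094), np.float64(289.6557729297492)) (np.float64(283.2057782232301), np.float64(289.63530880085113))
```

The pads closed at 28 mm, narrower than the ring, so they shut above it: the arm was 2.4 mm higher than wanted. Reopen, go lower and grip again.

jog_arm(rows=[[5.2, [0, 0, 0], 0], [5.2, [0, 0, 0], 0], [5.2, [0, 0, 0], 0], [5.2, [0, -0.2, 0.2], 0], [5.2, [0, 0, 0.2], 0], [5.2, [0, 0, 0], 0], [2.8, [0, 0, 0], 0], [2.8, [0, 0, 0], 0], [2.8, [0, 0, 0], 0], [2.8, [0, 0, 0], 0]])

```text
time_s: 3.73
ee_pos: [0.4072, 0.382, 0.0201]
tool_rot: [180.0, -0.0, 90.1]
contact_force: [-0.9, -1.1, 3.2]
grip_width: 0.029
```

jog_arm(rows=[[2.8, [0, 0, 0], 0], [2.8, [0, 0, 0], 0], [2.8, [0, 0, 0], 0], [2.8, [0, 0, -1.0], 0], [2.8, [0, 0, -2.0], 0], [2.8, [0, 0, -2.0], 0], [2.8, [0, 0, -2.0], 0], [2.8, [0, 0, -1.0], 0], [2.8, [0, 0, 0], 0], [2.8, [0, 0, 0], 0]])

```text
time_s: 4.57
ee_pos: [0.4071, 0.382, 0.0997]
tool_rot: [180.0, -0.0, 90.1]
contact_force: [-0.3, 0.3, -1.7]
grip_width: 0.0292
```

```bash
python3 - <<'E'
from h import *
im=ctrl.get_image("wrist"); cv2.imwrite("pics/i.png",im)
plan([.5255,.409,.10],90,1)
E
```

```text
at [0.4068 0.3818 0.099 ] [-1.7994e+02  4.0000e-02  9.0120e+01] t 4.62
rows 1 shift cm [ 2.7  11.87 -0.1 ] turn 0.0022
```

View pics/i.png

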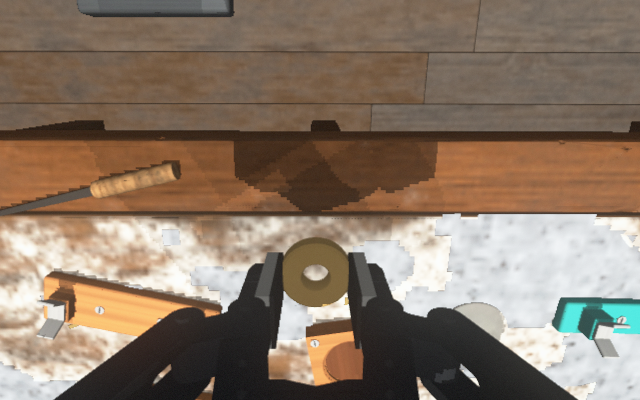

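Ring held (centre (315,271) in the picture). Now to its seat.

```bash
python3 - <<'E'
from h import *
i=ctrl.camera_info("wrist"); s=ctrl.read_state(); p=s["ee_pos"]
for u,v in [(315,237),(315,306)]: print(np.round((onto(i,u,v,p[2]-.0111)-p)*1000,1))
E
```

```text
[-18.4   0.6 -11.1]
[ 15.7   0.6 -11.1]
```

jog_arm(rows=[[2.8, [0.45, 2.0, 0], 0], [2.8, [0.45, 2.0, 0], 0], [2.8, [0.45, 2.0, 0], 0], [2.8, [0.45, 2.0, 0], 0], [2.8, [0.45, 2.0, 0], 0], [2.8, [0.45, 1.9, 0], 0], [2.8, [0, 0, 1.5], 0], [2.8, [0, 0, 1.5], 0], [2.8, [0, 0, 1.0], 0], [2.8, [0, 0, 0], 0]])

```text
time_s: 5.45
ee_pos: [0.5247, 0.4085, 0.0561]
tool_rot: [-179.7, 0.2, 90.1]
contact_force: [-0.6, -0.4, -0.9]
grip_width: 0.0287
```

```bash
python3 - <<'E'
from h import *
im=ctrl.get_image("wrist"); cv2.imwrite("pics/j.png",im)
plan([.5255,.409,.0305],90,1)
E
```

```text
at [0.5253 0.4089 0.0579] [-1.798e+02  1.000e-01  9.013e+01] t 5.5
rows 1 shift cm [0.01 0.02 2.74] turn 0.0022
```

View pics/j.png

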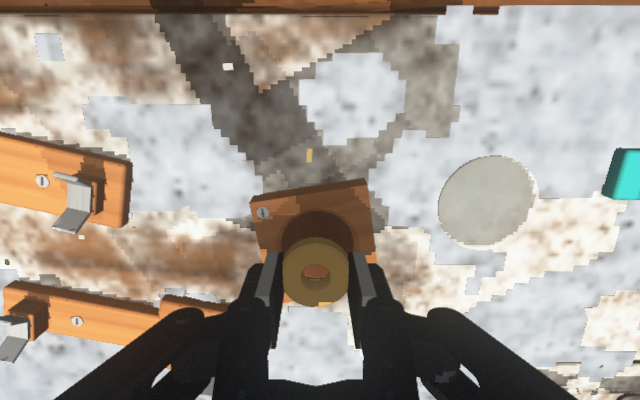

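```bash
python3 - <<'E'
from h import *
i=ctrl.camera_info("wrist")
for u,v in [(317,211),(277,240),(356,240),(250,200),(368,180)]: print(np.round(onto(i,u,v,.014)*1000,1))
E
```

```text
[507.  410.4  14. ]
[523.3 389.4  14. ]
[523.2 430.9  14. ]
[501.1 376.4  14. ]
[490.6 435.7  14. ]
```

jog_arm(rows=[[2.8, [0.05, 0.2, 0.9], 0], [2.8, [0, 0, 0.9], 0], [2.8, [0, 0, 0.6], 0], [2.8, [0, 0, 0.3], 0], [2.8, [0, 0, 0], 0], [2.8, [0, 0, 0], 0], [2.8, [0, 0, 0], 0], [2.8, [0, 0, 0], 0], [2.8, [0, 0, 0], 0], [2.8, [0, 0, 0], 0]])

```text
time_s: 6.33
ee_pos: [0.5282, 0.4098, 0.0331]
tool_rot: [180.0, -0.0, 90.1]
contact_force: [-0.1, 0.0, -0.2]
grip_width: 0.0287
```

jog_arm(rows=[[2.8, [0, -0.1, 0.15], 0], [2.8, [0, 0, 0.1], 0], [2.8, [0, 0, 0], 0], [2.8, [0, 0, 0], 0], [4.2, [0, 0, 0], 0], [5.0, [0, 0, 0], 0], [5.0, [0, 0, 0], 0], [5.0, [0, 0, -0.5], 0], [5.0, [0, 0, -2], 0], [5.0, [0, 0, -3], 0]])

```text
time_s: 7.17
ee_pos: [0.526, 0.4091, 0.0835]
tool_rot: [-179.7, 0.2, 90.1]
contact_force: [0.3, -0.4, -0.7]
grip_width: 0.0501
```

```bash
python3 - <<'E'
from h import *
s=ctrl.read_state();im=ctrl.get_image("wrist"); im=ctrl.get_image("wrist"); cv2.imwrite("pics/k.png",im)
plan([.415,.2835,.13],104,8)
E
```

```text
at [0.529  0.4109 0.0904] [179.56  -0.23  90.14] t 7.27
rows 8 shift cm [-1.43 -1.59 -0.5 ] turn -0.0302
```

View pics/k.png

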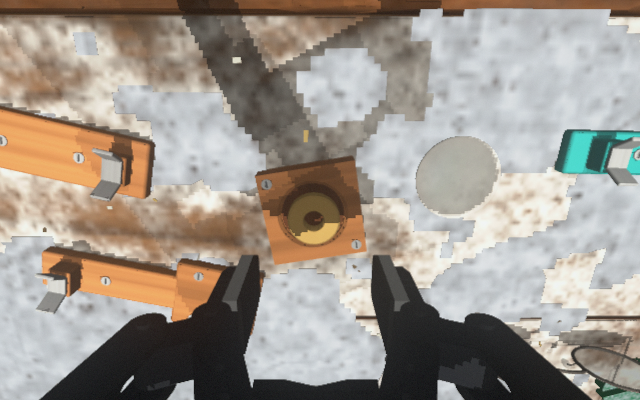

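Ring sits in its recess at (313,219). Next the file: approach above its balance point with the jaws across the handle.

```bash
python3 - <<'E'
from h import *
plan([.389,.254,.12],13.7,12)
E
```

```text
at [0.529  0.4109 0.0904] [179.56  -0.23  90.14] t 7.27
rows 12 shift cm [-1.87 -0.23 -0.25] turn 0.1112
```

jog_arm(rows=[[5, [-1.87, -0.23, -0.25], 0.111], [5, [-1.87, -0.23, -0.25], 0.111], [5, [-1.87, -0.23, -0.25], 0.111], [5, [-1.87, -0.23, -0.25], 0.111], [5, [-1.87, -0.23, -0.25], 0.111], [5, [-1.87, -0.23, -0.25], 0.111], [5, [-1.87, -0.23, -0.25], 0.111], [5, [-1.87, -0.23, -0.25], 0.111], [5, [-1.87, -0.23, -0.25], 0.111], [5, [-1.87, -0.23, -0.25], 0.111]])

```text
time_s: 8.1
ee_pos: [0.4225, 0.2633, 0.1103]
tool_rot: [180.0, 0.0, 26.2]
contact_force: [-0.8, -0.0, 0.8]
grip_width: 0.05
```

jog_arm(rows=[[5, [-1.87, -0.23, -0.25], 0.111], [5, [-1.87, -0.23, -0.25], 0.111], [5, [0, 0, 0], 0], [5, [0, 0, 0], 0], [5, [0, 0, 0], 0], [5, [0, 0, 0], 0], [5, [0, 0, 0], 0], [5, [0, 0, 0], 0], [5, [0, 0, 0], 0], [5, [0, 0, 0], 0]])

```text
time_s: 8.93
ee_pos: [0.3872, 0.2535, 0.1152]
tool_rot: [180.0, 0.0, 13.8]
contact_force: [0.3, -0.1, -0.6]
grip_width: 0.0503
```

```bash
python3 - <<'E'
from h import *
im=ctrl.get_image("wrist"); cv2.imwrite("pics/l.png",im)
plan([.3893,.254,.019],13.7,1)
E
```

```text
at [0.3872 0.2535 0.1152] [-180.      0.     13.82] t 8.98
rows 1 shift cm [0.22 0.   9.62] turn 0.002
```

View pics/l.png

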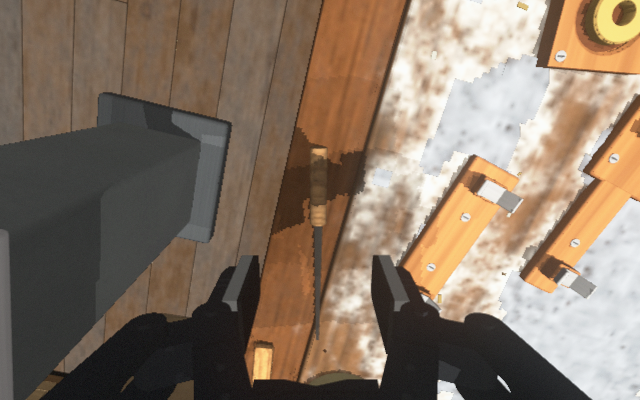

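```bash
python3 - <<'E'
from h import *
im=cv2.imread("pics/l.png"); i=ctrl.camera_info("wrist"); p=ctrl.read_state()["ee_pos"]
e=onto(i,318.5,149,.008)*1000; j=onto(i,318,226.5,.006)*1000; t=onto(i,318.5,338,.003)*1000
print(e,j,t,np.linalg.norm((e-j)[:2]),np.linalg.norm((e-t)[:2]),np.degrees(np.arctan2(*(e-t)[[1,0]])))
d=(t-e)/np.linalg.norm(t-e); print("grip pt",e+d*42)
E
```

```text
[380.04844617 292.72091935   8.        ] [393.24842951 237.89023536   6.        ] [417.47992234 141.46520366   3.        ] 56.39719378616168 155.81850640000187 103.899811126642
grip pt [390.13269912 251.97176774   6.65297151]
```

jog_arm(rows=[[4, [0.25, 0.1, 2.0], 0], [4, [0, 0, 2.5], 0], [4, [0, 0, 2.0], 0], [4, [0, 0, 1.5], 0], [4, [0, 0, 1.0], 0], [4, [0, 0, 0.55], 0], [4, [0, 0, 0], 0], [4, [0, 0, 0], 0], [4, [0, 0, 0], 0], [4, [0, 0, 0], 0]])

```text
time_s: 9.82
ee_pos: [0.3901, 0.2533, 0.0205]
tool_rot: [-180.0, -0.1, 13.8]
contact_force: [0.3, -0.7, -0.4]
grip_width: 0.04
```

jog_arm(rows=[[4, [0, 0, 0.1], 0], [0.6, [0, 0, 0], 0], [0.6, [0, 0, 0], 0], [0.6, [0, 0, 0], 0], [0.6, [0, 0, 0], 0], [0.6, [0, 0, 0], 0], [0.6, [0, 0, 0], 0], [0.6, [0, 0, 0], 0], [0.6, [0, 0, 0], 0], [0.6, [0, 0, 0], 0]], newtons=60)

```text
time_s: 10.65
ee_pos: [0.3898, 0.2531, 0.0192]
tool_rot: [180.0, -0.0, 13.8]
contact_force: [-1.2, 0.1, 6.2]
grip_width: 0.0094
```

jog_arm(rows=[[0.6, [0, 0, -0.5], 0], [0.6, [0, 0, -1.5], 0], [0.6, [0, 0, -2], 0], [0.6, [0, 0, -2], 0], [0.6, [0, 0, -2], 0], [0.6, [0, 0, -1], 0], [0.6, [0, 0, -1], 0], [0.6, [0, 0, 0], 0], [0.6, [0, 0, 0], 0], [0.6, [0, 0, 0], 0]])

```text
time_s: 11.48
ee_pos: [0.3894, 0.253, 0.1183]
tool_rot: [180.0, 0.1, 13.8]
contact_force: [-0.0, -0.5, 0.5]
grip_width: 0.0099
```

```bash
python3 - <<'E'
from h import *
im=ctrl.get_image("wrist"); cv2.imwrite("pics/m.png",im)
plan([.5856,.3275,.12],-12.75,8)
E
```

```text
at [0.3894 0.253  0.1181] [1.7999e+02 8.0000e-02 1.3810e+01] t 11.53
rows 8 shift cm [ 2.51 -0.84 -0.02] turn 0.0579
```

View pics/m.png

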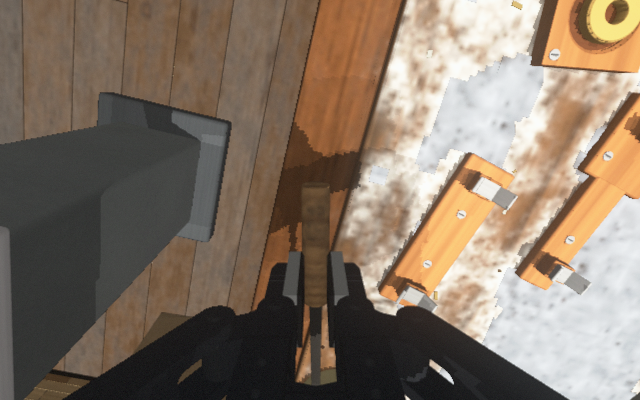

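```bash
python3 - <<'E'
from h import *
i=ctrl.camera_info("wrist"); p=ctrl.read_state()["ee_pos"]
for z in(.105,.099,.111): print((onto(i,315,184,z)-p)*1000, np.linalg.norm((onto(i,315,184,z)-p)[:2])*1000)
E
```

```text
[ -9.73444435  40.86864767 -13.14915325] 42.01197173876662
[ -9.35362275  39.23029447 -19.14915325] 40.3299673043433
[-10.11526594  42.50700088  -7.14915325] 43.693978173212074
```

jog_arm(rows=[[0.6, [2.5, -0.84, 0], 0.058], [0.6, [2.5, -0.84, 0], 0.058], [0.6, [2.5, -0.84, 0], 0.058], [0.6, [2.5, -0.84, 0], 0.058], [0.6, [2.5, -0.84, 0], 0.058], [0.6, [2.5, -0.84, 0], 0.058], [0.6, [2.5, -0.84, 0], 0.058], [0.6, [2.5, -0.84, 0], 0.058], [0.6, [0, 0, 0], 0], [0.6, [0, 0, 0], 0]])

```text
time_s: 12.37
ee_pos: [0.5855, 0.327, 0.1171]
tool_rot: [179.9, 0.1, -12.8]
contact_force: [-0.1, -0.5, -0.1]
grip_width: 0.01
```

jog_arm(rows=[[0.6, [0, 0, 1.0], 0], [0.6, [0, 0, 1], 0], [0.6, [0, 0, 1], 0], [0.6, [0, 0, 0], 0], [0.6, [0, 0, 0], 0], [0.6, [0, 0, 0], 0], [0.6, [0, 0, 0], 0], [0.6, [0, 0, 0], 0], [0.6, [0, 0, 0], 0], [0.6, [0, 0, 0], 0]])

```text
time_s: 13.2
ee_pos: [0.5854, 0.3272, 0.0891]
tool_rot: [-180.0, -0.0, -12.8]
contact_force: [0.1, 0.3, -0.0]
grip_width: 0.0099
```

```bash
python3 - <<'E'
from h import *
im=ctrl.get_image("wrist"); cv2.imwrite("pics/n.png",im)
cv2.imwrite("pics/n_s.png",cv2.resize(ctrl.get_image("scene")[150:260,200:340],None,fx=5,fy=5,interpolation=cv2.INTER_CUBIC))
plan([.5856,.3275,.0415],-12.75,1)
E
```

```text
at [0.5853 0.3272 0.089 ] [-1.7999e+02 -1.0000e-02 -1.2780e+01] t 13.3
rows 1 shift cm [ 0.02 -0.03  4.75] turn -0.0005
```

View pics/n.png

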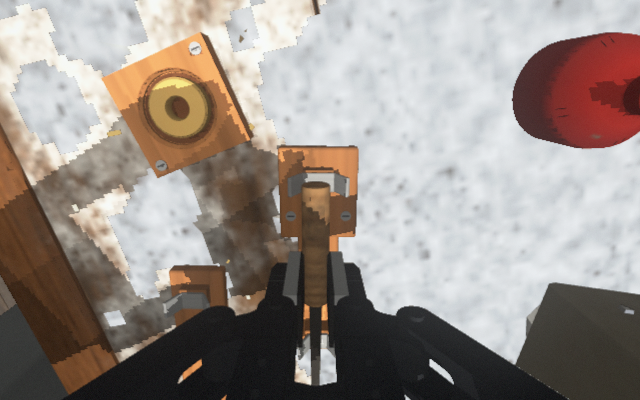

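View pics/n_s.png

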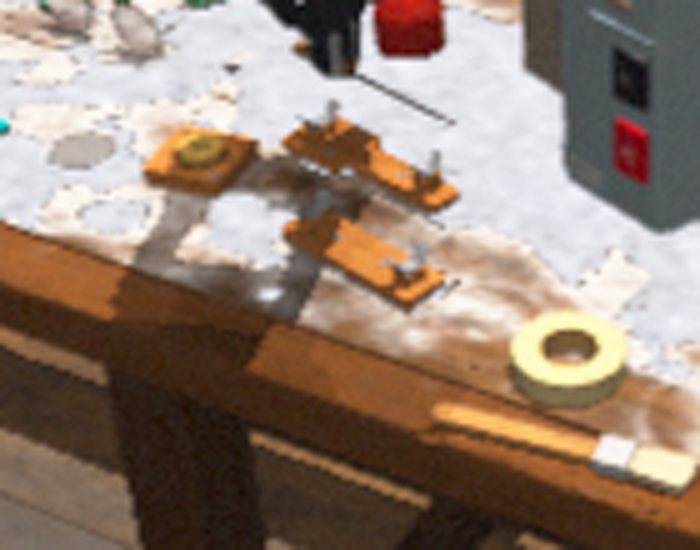

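```bash
python3 - <<'E'
from h import *
im=cv2.imread("pics/n.png"); i=ctrl.camera_info("wrist"); p=ctrl.read_state()["ee_pos"]
a=onto(i,279,147,.01)*1000; b=onto(i,357,147,.01)*1000; c=onto(i,281,236,.01)*1000; d=onto(i,357,236,.01)*1000
print(a,b,c,d,np.linalg.norm(a-b),np.linalg.norm(a-c))
m=(a+b)/2; n=(c+d)/2; u=(m-n)/np.linalg.norm(m-n); print("axis",np.degrees(np.arctan2(u[1],u[0])),"origin from end",m-u*80, "grip target",m-u*44)
e=onto(i,316,185,p[2]-.013)*1000; print("handle end",e, (e-p*1000), np.linalg.norm((e-p*1000)[:2]))
print("dir", np.degrees(np.arctan2(*(e-p*1000)[[1,0]])))
for k in((302,345),(328,345)): print(onto(i,*k,.034))
E
```

```text
[574.91222934 376.82245535  10.        ] [619.20862868 366.7032677   10.        ] [561.78656329 321.86158103  10.        ] [608.66096298 311.16550228  10.        ] 45.43752802204732 56.506467021174316
axis 77.90769604304735 origin from end [580.3014511  293.53795079  10.        ] grip target [587.84299116 328.73916062  10.        ]
handle end [594.89205664 367.87115955  75.96204141] [  9.56432292  40.63638291 -13.        ] 41.74675902561613
dir 76.75571122355908
[0.56073612 0.25705332 0.034     ]
[0.57656136 0.25344826 0.034     ]
```

jog_arm(rows=[[0.6, [0.13, -0.1, 1.2], 0], [0.6, [0, 0, 1.2], 0], [0.6, [0, 0, 1], 0], [0.6, [0, 0, 0.6], 0], [0.6, [0, 0, 0.4], 0], [0.6, [0, 0, 0], 0], [0.6, [0, 0, 0], 0], [0.6, [0, 0, 0], 0], [0.6, [0, 0, 0], 0], [0.6, [0, 0, 0], 0]])

```text
time_s: 14.13
ee_pos: [0.587, 0.328, 0.0453]
tool_rot: [-180.0, -0.0, -12.8]
contact_force: [0.2, 0.0, 0.8]
grip_width: 0.0097
```

```bash
python3 - <<'E'
from h import *
im=ctrl.get_image("wrist"); cv2.imwrite("pics/o.png",cv2.resize(im[120:400,200:440],None,fx=2.4,fy=2.1,interpolation=cv2.INTER_CUBIC))
plan([.5868,.328,.041],-12.75,1)
E
```

```text
at [0.5869 0.328  0.0452] [-1.7998e+02 -3.0000e-02 -1.2780e+01] t 14.18
rows 1 shift cm [-0.01 -0.    0.42] turn -0.0005
```

View pics/o.png

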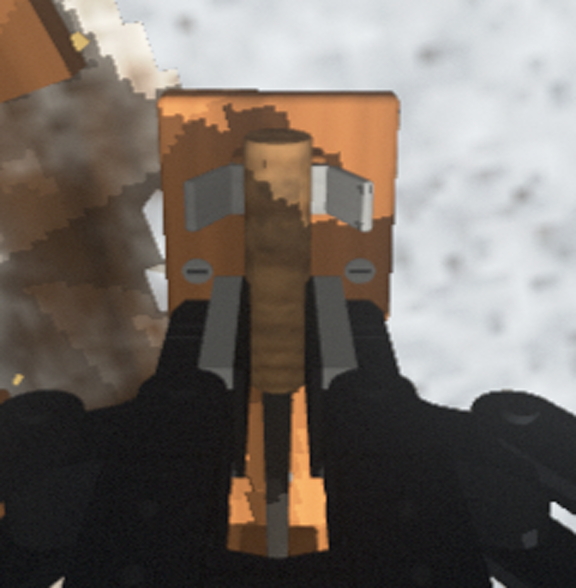

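Handle centred between the wide saddle's arms (185..372, handle at 278), blade in line. Lower and release.

jog_arm(rows=[[0.6, [0, 0, 0.2], 0], [0.6, [0, 0, 0.2], 0], [0.6, [0, 0, 0], 0], [0.6, [0, 0, 0], 0], [0.6, [0, 0, 0], 0], [0.6, [0, 0, 0], 0], [0.6, [0, 0, 0], 0], [0.6, [0, 0, 0], 0], [0.6, [0, 0, 0], 0], [0.6, [0, 0, 0], 0]])

```text
time_s: 15.02
ee_pos: [0.5868, 0.3279, 0.0408]
tool_rot: [-180.0, -0.0, -12.8]
contact_force: [0.2, -0.9, 0.1]
grip_width: 0.0097
```

jog_arm(rows=[[1.2, [0, 0, 0], 0], [1.4, [0, 0, 0], 0], [1.7, [0, 0, 0], 0], [2.0, [0, 0, 0], 0], [2.5, [0, 0, 0], 0], [3, [0, 0, 0], 0], [3.5, [0, 0, 0], 0], [4, [0, 0, -0.5], 0], [4, [0, 0, -2], 0], [4, [0, 0, -3], 0]])

```text
time_s: 15.85
ee_pos: [0.5856, 0.3274, 0.0942]
tool_rot: [179.8, 0.3, -12.8]
contact_force: [0.8, -0.0, -0.3]
grip_width: 0.04
```

jog_arm(rows=[[4, [0, 0, -3], 0], [4, [0, 0, -2], 0], [4, [0, 0, 0], 0], [4, [0, 0, 0], 0], [4, [0, 0, 0], 0], [4, [0, 0, 0], 0], [4, [0, 0, 0], 0], [4, [0, 0, 0], 0], [4, [0, 0, 0], 0], [4, [0, 0, 0], 0]])

```text
time_s: 16.68
ee_pos: [0.5867, 0.3279, 0.1455]
tool_rot: [180.0, 0.0, -12.8]
contact_force: [-0.2, 0.4, -1.0]
grip_width: 0.0399
```

```bash
python3 - <<'E'
from h import *
i=ctrl.camera_info("wrist"); im=ctrl.get_image("wrist"); cv2.imwrite("pics/p.png",im)
plan([.38,-.23,.22],90,12)
E
```

```text
at [0.5868 0.3279 0.1456] [ 1.7999e+02  1.0000e-02 -1.2780e+01] t 16.73
rows 12 shift cm [-4.64  3.29 -0.62] turn -0.1495
```

View pics/p.png

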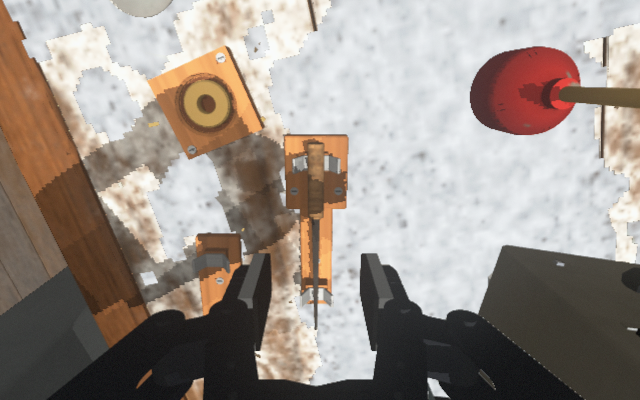

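File lies in both saddles (handle (316,165), blade tip (316,327)). Now over to the right side, first clear of the switch box.

jog_arm(rows=[[5, [-2.5, 2.6, -1], 0], [5, [-2.5, 2.6, -1], 0], [5, [-2.5, 2.6, -1], 0], [5, [-2.5, 2.6, -1], 0], [5, [-2.5, 2.6, -1], 0], [5, [-2.5, 2.6, -1], 0], [5, [0.88, 3.9, -1], 0], [5, [0.88, 3.9, -1], 0], [5, [0.88, 3.9, -1], 0], [5, [0.88, 3.9, -1], 0]])

```text
time_s: 17.57
ee_pos: [0.4052, 0.0475, 0.2466]
tool_rot: [-180.0, -0.1, -12.7]
contact_force: [1.9, -0.8, -0.3]
grip_width: 0.0497
```

jog_arm(rows=[[5, [0.88, 3.9, 0], 0], [5, [0.88, 3.9, 0], 0], [5, [0.88, 3.9, 0], 0], [5, [0.88, 3.9, 0], 0], [5, [0.88, 3.9, 0], 0], [5, [0.88, 3.9, 0], 0], [5, [0.88, 3.9, 0], 0], [5, [0.88, 3.9, 0], 0], [5, [0, 0, 0], -0.11], [5, [0, 0, 0], -0.11]])

```text
time_s: 18.4
ee_pos: [0.4051, -0.2729, 0.2454]
tool_rot: [-180.0, 0.0, -0.1]
contact_force: [-0.4, 0.6, 0.5]
grip_width: 0.05
```

jog_arm(rows=[[5, [0, 0, 0], 0], [5, [0, 0, 0], 0], [5, [0, 0, 0], 0], [5, [0, 0, 0], 0], [5, [0, 0, 0], 0], [5, [0, 0, 0], 0], [5, [0, 0, 0], 0], [5, [0, 0, 0], 0], [5, [0, 0, 0], 0], [5, [0, 0, 0], 0]])

```text
time_s: 19.23
ee_pos: [0.4055, -0.2708, 0.2458]
tool_rot: [180.0, 0.0, -0.2]
contact_force: [-0.1, 0.0, -0.5]
grip_width: 0.05
```

```bash
python3 - <<'E'
from h import *
import pickle
i=ctrl.camera_info("wrist"); s=ctrl.read_state(); im=ctrl.get_image("wrist"); cv2.imwrite("pics/q.png",im)
pickle.dump((s,i,im),open("q.pkl","wb")); print(s["ee_pos"],s["tool_rot"])
E
```

```text
[ 0.4054853  -0.27080765  0.24581955] [ 1.79999462e+02  7.31012090e-04 -1.77519092e-01]
```

View pics/q.png

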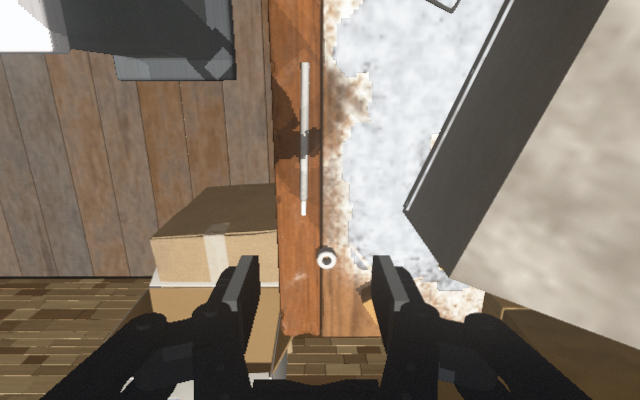

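```bash
python3 - <<'E'
from h import *
import pickle
s,i,im=pickle.load(open("q.pkl","rb"))
hsv=cv2.cvtColor(im,cv2.COLOR_BGR2HSV)
print(hsv[100,305],hsv[200,304],hsv[254,320],hsv[100,290],hsv[180,305])
m=cv2.inRange(hsv,(0,0,120),(180,50,255)); m[:55]=0; m[220:]=0; m[:,:292]=0; m[:,316:]=0
v,u=np.nonzero(m); w=np.array([onto(i,a,b,.005)[:2]*1000 for a,b in zip(u,v)],np.float32)
print("mandrel",cv2.minAreaRect(w), cv2.fitLine(w,cv2.DIST_L2,0,.01,.01).ravel())
m=cv2.inRange(hsv,(0,0,140),(180,60,255)); m[:244]=0;m[272:]=0;m[:,:314]=0;m[:,338:]=0
c=max(cv2.findContours(m,cv2.RETR_EXTERNAL,cv2.CHAIN_APPROX_NONE)[0],key=cv2.contourArea)
w=np.array([onto(i,a,b,.014)[:2]*1000 for a,b in c[:,0]],np.float32)
print("bush",cv2.minEnclosingCircle(w),cv2.boundingRect(c))
cv2.imwrite("pics/q_z.png",cv2.resize(im[235:285,300:350],None,fx=10,fy=10,interpolation=cv2.INTER_NEAREST))
E
```

```text
[ 17  10 231] [ 16  20 195] [ 19  21 198] [ 12 139 117] [ 20  17 222]
mandrel ((393.8016357421875, -248.9822540283203), (158.52178955078125, 7.977386951446533), 88.45331573486328) [ 2.5135567e-02  9.9968404e-01  3.9407050e+02 -2.3968753e+02]
bush ((417.56597900390625, -379.1947021484375), 11.396138191223145) (317, 251, 20, 18)
```

View pics/q_z.png

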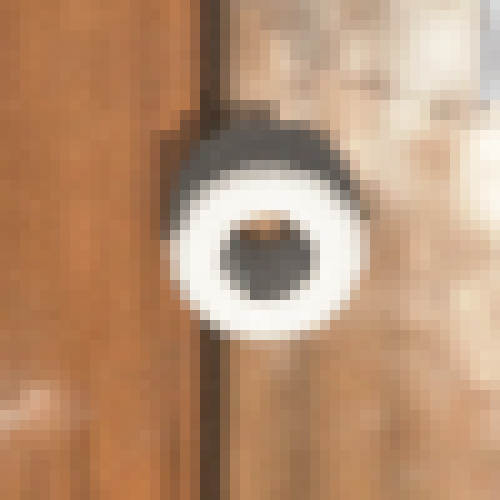

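jog_arm(rows=[[4, [0.4, 3.6, 1.5], 0], [4, [0.4, 3.6, 1.5], 0], [4, [0.4, 3.6, 2], 0], [4, [0, 0, 3], 0], [4, [0, 0, 3], 0], [4, [0, 0, 3], 0], [4, [0, 0, 2.5], 0], [4, [0, 0, 1.5], 0], [4, [0, 0, 0], 0], [4, [0, 0, 0], 0]])

```text
time_s: 20.12
ee_pos: [0.4171, -0.3789, 0.0657]
tool_rot: [-180.0, 0.0, -0.2]
contact_force: [0.6, -0.5, -0.1]
grip_width: 0.0401
```

```bash
python3 - <<'E'
from h import *
i=ctrl.camera_info("wrist"); s=ctrl.read_state(); im=ctrl.get_image("wrist"); cv2.imwrite("pics/r.png",im)
plan([.4176,-.3792,.0245],0,1)
E
```

```text
at [ 0.4175 -0.3793  0.0667] [ 1.7995e+02 -4.0000e-02 -1.7000e-01] t 20.17
rows 1 shift cm [ 0.01 -0.01  4.22] turn -0.003
```

View pics/r.png

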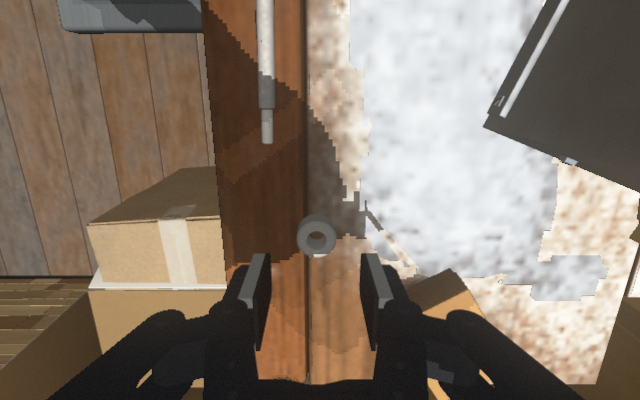

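```bash
python3 - <<'E'
from h import *
i=ctrl.camera_info("wrist")
for k in((453,270),(408,300),(483,305)): print(k,[np.round(onto(i,*k,z)[:2]*1000) for z in (0,.03)])
print(np.round(onto(i,316,236,.014)*1000,1))
E
```

```text
(453, 270) [array([ 502., -408.]), array([ 489., -390.])]
(408, 300) [array([ 476., -429.]), array([ 467., -408.])]
(483, 305) [array([ 524., -433.]), array([ 508., -412.])]
[ 418.  -378.1   14. ]
```

jog_arm(rows=[[4, [0, 0, 1.4], 0], [4, [0, 0, 1.2], 0], [4, [0, 0, 1.0], 0], [4, [0, 0, 0.65], 0], [4, [0, 0, 0], 0], [4, [0, 0, 0], 0], [1.5, [0, 0, 0], 0], [1.5, [0, 0, 0], 0], [1.5, [0, 0, 0], 0], [1.5, [0, 0, 0], 0]], newtons=60)

```text
time_s: 21.0
ee_pos: [0.4174, -0.3792, 0.0243]
tool_rot: [179.9, -0.1, -0.2]
contact_force: [-0.9, 0.7, 6.3]
grip_width: 0.0185
```

jog_arm(rows=[[1.5, [0, 0, 0], 0], [1.5, [0, 0, 0], 0], [1.5, [0, 0, 0], 0], [1.5, [0, 0, -1.0], 0], [1.5, [0, 0, -2], 0], [1.5, [0, 0, -2], 0], [1.5, [0, 0, -2], 0], [1.5, [0, 0, -1], 0], [1.5, [0, 0, 0], 0], [1.5, [0, 0, 0], 0]])

```text
time_s: 21.83
ee_pos: [0.4171, -0.3788, 0.1034]
tool_rot: [180.0, -0.0, -0.2]
contact_force: [0.1, 0.5, -0.9]
grip_width: 0.018
```

```bash
python3 - <<'E'
from h import *
i=ctrl.camera_info("wrist"); s=ctrl.read_state(); im=ctrl.get_image("wrist"); cv2.imwrite("pics/s.png",im)
plan([.4265,-.1115,.12],0,1)
E
```

```text
at [ 0.4169 -0.3785  0.1026] [-1.7994e+02  4.0000e-02 -1.7000e-01] t 21.88
rows 1 shift cm [  0.88 -26.7   -1.74] turn -0.0031
```

View pics/s.png

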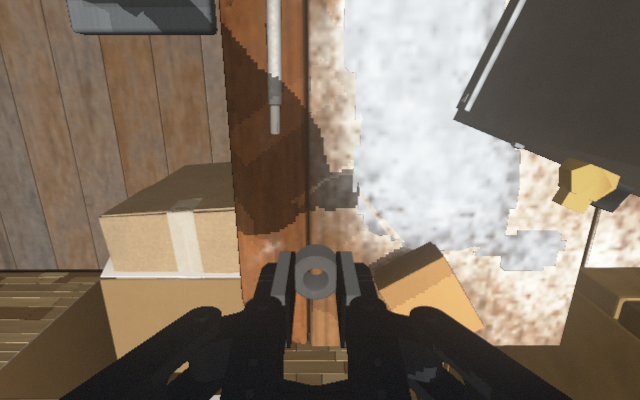

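jog_arm(rows=[[1.5, [0, -3.7, -0.4], 0], [1.5, [0, -3.7, -0.4], 0], [1.5, [0.2, -3.7, -0.4], 0], [1.5, [0.2, -3.7, -0.4], 0], [1.5, [0.2, -3.7, 0], 0], [1.5, [0.2, -3.7, 0], 0], [1.5, [0.1, -3.6, 0], 0], [1.5, [0, 0, 0], 0], [1.5, [0, 0, 0], 0], [1.5, [0, 0, 0], 0]])

```text
time_s: 22.72
ee_pos: [0.4269, -0.1211, 0.1187]
tool_rot: [-180.0, 0.1, -0.1]
contact_force: [0.1, 0.0, -0.2]
grip_width: 0.0181
```

```bash
python3 - <<'E'
from h import *
import pickle
i=ctrl.camera_info("wrist"); s=ctrl.read_state(); im=ctrl.get_image("wrist"); cv2.imwrite("pics/t.png",im)
pickle.dump((s,i,im),open("t.pkl","wb"))
hsv=cv2.cvtColor(im,cv2.COLOR_BGR2HSV)
plan([.4265,-.0915,.12],0,1)
E
```

```text
at [ 0.427  -0.1216  0.1188] [-1.7999e+02  4.0000e-02 -2.1000e-01] t 22.77
rows 1 shift cm [-0.06 -3.01 -0.12] turn -0.0036
```

View pics/t.png

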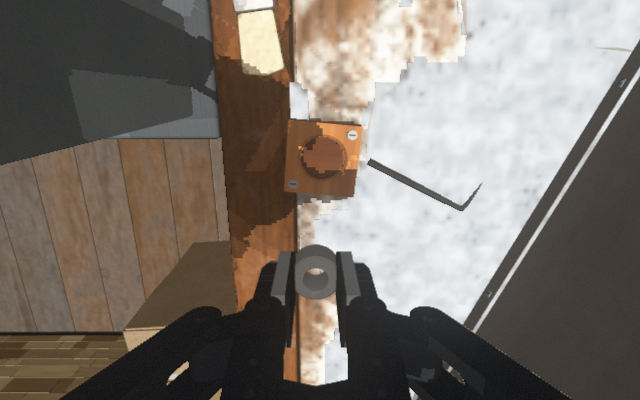

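```bash
python3 - <<'E'
from h import *
import pickle
s,i,im=pickle.load(open("t.pkl","rb"))
cv2.imwrite("pics/t_z.png",cv2.resize(im[105:215,270:380],None,fx=5,fy=5,interpolation=cv2.INTER_NEAREST))
p=s["ee_pos"]
for v in(247,298): print((onto(i,316,v,p[2]-.0103)-p)*1000)
E
```

```text
[  0.53131163  15.0957924  -10.3       ]
[  0.44038098 -10.02871123 -10.3       ]
```

View pics/t_z.png

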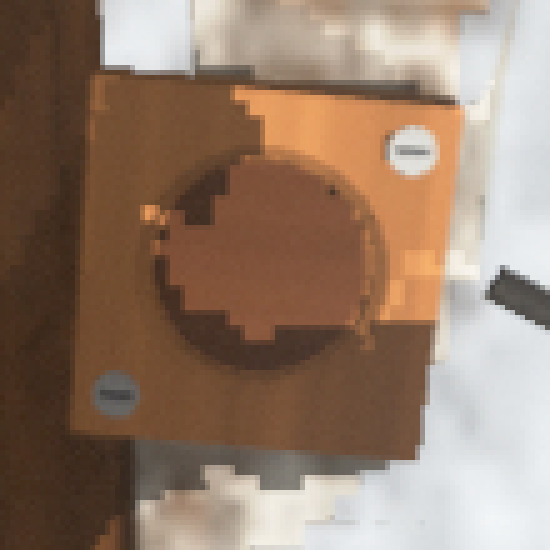

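```bash
python3 - <<'E'
from h import *
import pickle
s,i,im=pickle.load(open("t.pkl","rb"))
q=[np.array(onto(i,270+u/5,105+v/5,.014)[:2]*1000) for u,v in [(95,75),(462,105),(418,460),(70,432),(413,150),(115,395)]]
print(np.round(q,1),"corners",np.mean(q[:4],0),"screws",np.mean(q[4:],0), np.linalg.norm(q[0]-q[1]),np.linalg.norm(q[1]-q[2]))
print("recess", [onto(i,270+u/5,105+v/5,.014)*1000 for u,v in [(155,260),(385,260),(270,148),(262,372)]])
E
```

```text
[[ 410.3  -62.1]
 [ 457.5  -66. ]
 [ 453.2 -114. ]
 [ 405.6 -109.8]
 [ 451.3  -71.8]
 [ 411.9 -104.6]] corners [431.66479539 -87.98448567] screws [431.60787896 -88.18502231] 47.3174289922381 48.15990262678867
recess [array([417.61475492, -86.0853789 ,  14.        ]), array([448.05242578, -86.2054327 ,  14.        ]), array([432.78463472, -71.43453938,  14.        ]), array([ 431.80824024, -101.45503367,   14.        ])]
```

jog_arm(rows=[[1.5, [0.25, -1.7, 0], 0], [1.5, [0.2, -1.66, 1.0], 0], [1.5, [0, 0, 2], 0], [1.5, [0, 0, 2], 0], [1.5, [0, 0, 1.5], 0], [1.5, [0, 0, 0.8], 0], [1.5, [0, 0, 0], 0], [1.5, [0, 0, 0], 0], [1.5, [0, 0, 0], 0], [1.5, [0, 0, 0], 0]])

```text
time_s: 23.6
ee_pos: [0.4319, -0.0877, 0.0471]
tool_rot: [180.0, -0.1, -0.2]
contact_force: [0.2, 0.4, -0.7]
grip_width: 0.0182
```

```bash
python3 - <<'E'
from h import *
i=ctrl.camera_info("wrist"); s=ctrl.read_state(); im=ctrl.get_image("wrist"); cv2.imwrite("pics/u.png",cv2.resize(im[180:330,220:420],None,fx=4,fy=4))
plan([.4315,-.088,.0345],0,1)
E
```

```text
at [ 0.4319 -0.0876  0.047 ] [ 1.7996e+02 -8.0000e-02 -1.8000e-01] t 23.65
rows 1 shift cm [-0.04  0.04  1.25] turn -0.0032
```

View pics/u.png

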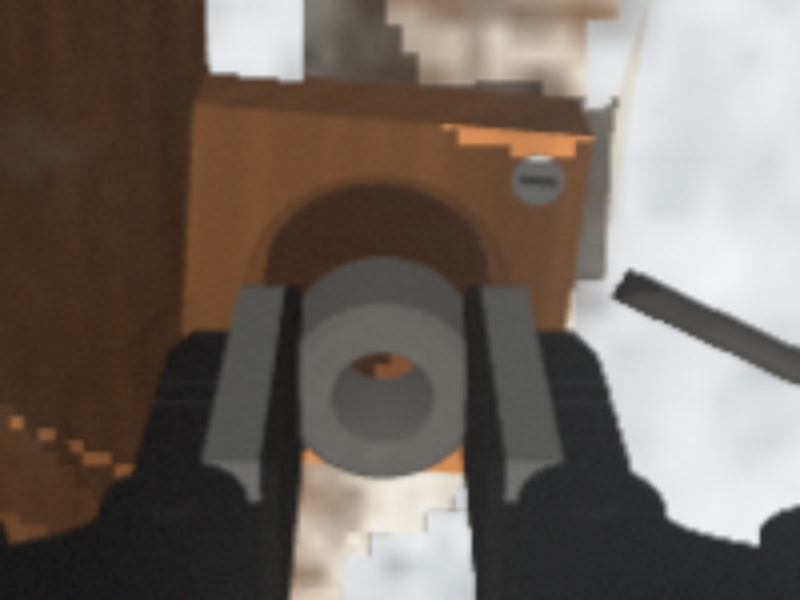

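```bash
python3 - <<'E'
from h import *
i=ctrl.camera_info("wrist"); p=ctrl.read_state()["ee_pos"]
print(onto(i,220+380/4,180+180/4,.014)*1000)
print([onto(i,220+383/4,180+v/4,p[2]-.0103)*1000 for v in (303,478)])
print([onto(i,220+u/4,180+v/4,.014)*1000 for u,v in ((192,100),(592,140))])
E
```

```text
[432.00854267 -71.74843428  14.        ]
[array([432.31013444, -76.61578115,  36.73168476]), array([432.21339672, -98.39613504,  36.73168476])]
[array([409.67236918, -61.35992188,  14.        ]), array([457.52347602, -66.69053613,  14.        ])]
```

jog_arm(rows=[[1.5, [0, 0, 0.6], 0], [1.5, [0, 0, 0.4], 0], [1.5, [0, 0, 0.25], 0], [1.5, [0, 0, 0], 0], [1.5, [0, 0, 0], 0], [1.5, [0, 0, 0], 0], [2.5, [0, 0, 0], 0], [3.2, [0, 0, 0], 0], [3.5, [0, 0, 0], 0], [3.5, [0, 0, 0], 0]])

```text
time_s: 24.48
ee_pos: [0.4315, -0.0873, 0.0339]
tool_rot: [180.0, -0.0, -0.2]
contact_force: [0.6, -0.6, 0.3]
grip_width: 0.0349
```

jog_arm(rows=[[3.5, [0, 0, -0.5], 0], [3.5, [0, 0, -2], 0], [3.5, [0, 0, -3], 0], [3.5, [0, 0, -2.5], 0], [3.5, [0, 0, 0], 0], [3.5, [0, 0, 0], 0], [3.5, [0, 0, 0], 0], [3.5, [0, 0, 0], 0], [3.5, [0, 0, 0], 0], [3.5, [0, 0, 0], 0]])

```text
time_s: 25.32
ee_pos: [0.4313, -0.0872, 0.1132]
tool_rot: [-180.0, 0.1, -0.2]
contact_force: [-0.6, 0.7, -0.2]
grip_width: 0.0352
```

```bash
python3 - <<'E'
from h import *
i=ctrl.camera_info("wrist"); s=ctrl.read_state(); im=ctrl.get_image("wrist"); cv2.imwrite("pics/v.png",im)
plan([.3938,-.249,.12],-1.5,1)
E
```

```text
at [ 0.4313 -0.0872  0.1133] [-1.7997e+02  7.0000e-02 -1.7000e-01] t 25.37
rows 1 shift cm [-3.7  16.19 -0.67] turn 0.0231
```

View pics/v.png

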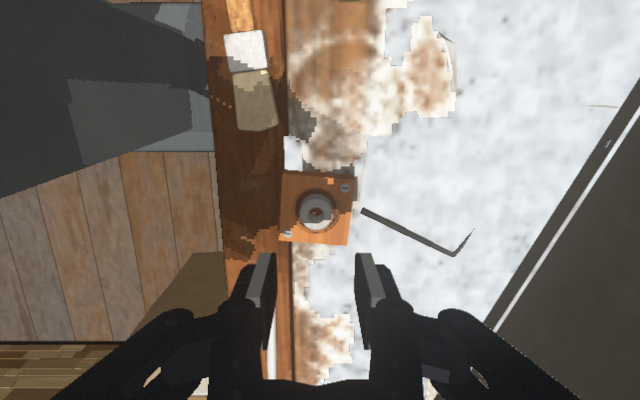

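Bush sits upright in its recess at (316,212). Next the mandrel.

jog_arm(rows=[[4, [-0.74, 3.24, 0], 0], [4, [-0.74, 3.24, 0.5], 0], [4, [-0.74, 3.24, 1], 0], [4, [-0.74, 3.24, 1], 0], [4, [-0.74, 3.24, 1], 0.023], [4, [0, 0, 1], 0], [4, [0, 0, 0.5], 0], [4, [0, 0, 0], 0], [4, [0, 0, 0], 0], [4, [0, 0, 0], 0]])

```text
time_s: 26.2
ee_pos: [0.3944, -0.2485, 0.0643]
tool_rot: [180.0, -0.0, -1.4]
contact_force: [-0.2, 0.2, 0.0]
grip_width: 0.04
```

```bash
python3 - <<'E'
from h import *
i=ctrl.camera_info("wrist"); s=ctrl.read_state(); im=ctrl.get_image("wrist"); cv2.imwrite("pics/w.png",im)
plan([.3938,-.249,.018],-1.5,1)
E
```

```text
at [ 0.3945 -0.2486  0.0643] [ 1.7997e+02 -3.0000e-02 -1.4100e+00] t 26.25
rows 1 shift cm [-0.07  0.05  4.63] turn 0.0016
```

View pics/w.png

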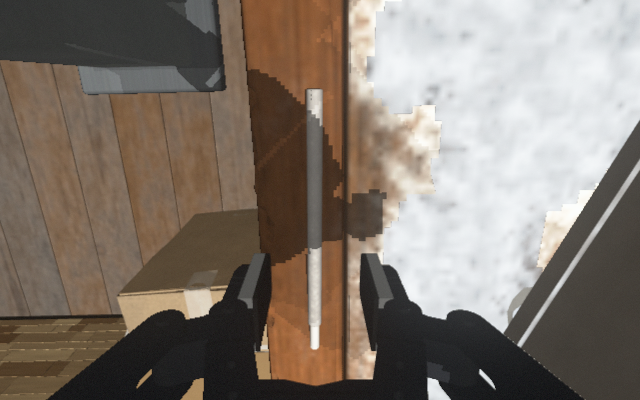

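```bash
python3 - <<'E'
from h import *
i=ctrl.camera_info("wrist"); a=onto(i,315,88,.006)*1000;b=onto(i,314,350,.006)*1000; print(a,b,(a+b)/2,np.linalg.norm(a-b))
E
```

```text
[ 396.50800412 -169.5934942     6.        ] [ 391.64855662 -329.25378856    6.        ] [ 394.07828037 -249.42364138    6.        ] 159.7342287146857
```

jog_arm(rows=[[4, [-0.07, 0.05, 1.5], 0], [4, [0, 0, 1.3], 0], [4, [0, 0, 1], 0], [4, [0, 0, 0.6], 0], [4, [0, 0, 0.2], 0], [4, [0, 0, 0], 0], [4, [0, 0, 0], 0], [4, [0, 0, 0], 0], [4, [0, 0, 0], 0], [4, [0, 0, 0], 0]])

```text
time_s: 27.08
ee_pos: [0.3935, -0.2498, 0.0182]
tool_rot: [180.0, -0.0, -1.5]
contact_force: [0.3, 0.4, -0.8]
grip_width: 0.0401
```

jog_arm(rows=[[0.1, [0, 0, 0], 0], [0.1, [0, 0, 0], 0], [0.1, [0, 0, 0], 0], [0.1, [0, 0, 0], 0], [0.1, [0, 0, 0], 0], [0.1, [0, 0, 0], 0], [0.1, [0, 0, 0], 0], [0.1, [0, 0, 0], 0], [0.1, [0, 0, 0], 0], [0.1, [0, 0, 0], 0]], newtons=80)

```text
time_s: 27.92
ee_pos: [0.3933, -0.2497, 0.0181]
tool_rot: [180.0, -0.0, -1.5]
contact_force: [-1.1, 0.4, 5.5]
grip_width: 0.0053
```

jog_arm(rows=[[0.1, [0, 0, -0.5], 0], [0.1, [0, 0, -1.5], 0], [0.1, [0, 0, -2], 0], [0.1, [0, 0, -2], 0], [0.1, [0, 0, -2], 0], [0.1, [0, 0, -2], 0], [0.1, [0, 0, -1], 0], [0.1, [0, 0, 0], 0], [0.1, [0, 0, 0], 0], [0.1, [0, 0, 0], 0]])

```text
time_s: 28.75
ee_pos: [0.393, -0.2493, 0.1271]
tool_rot: [-179.9, 0.1, -1.5]
contact_force: [-0.3, 0.5, -0.3]
grip_width: 0.0055
```

```bash
python3 - <<'E'
from h import *
i=ctrl.camera_info("wrist"); s=ctrl.read_state(); im=ctrl.get_image("wrist"); cv2.imwrite("pics/x.png",im)
plan([.485,.2,.13],-13.5,14)
plan([.485,.2,.13],-13.5,1)
E
```

```text
at [ 0.393  -0.2493  0.1269] [-1.7992e+02  8.0000e-02 -1.4900e+00] t 28.8
rows 14 shift cm [ 0.26 -3.27 -0.02] turn 0.015
at [ 0.393  -0.2493  0.1269] [-1.7992e+02  8.0000e-02 -1.4900e+00] t 28.8
rows 1 shift cm [  8.03 -45.16  -0.31] turn 0.2096
```

View pics/x.png

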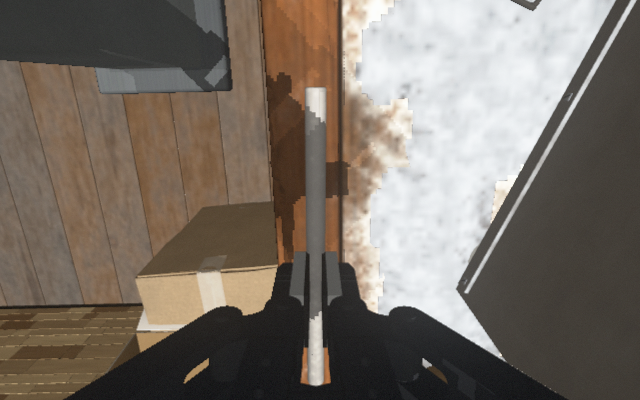

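jog_arm(rows=[[0.1, [0, -3.0, 0], 0], [0.1, [0, -4.0, 0], 0], [0.1, [0, -4.0, 0], 0], [0.1, [0, -4.0, 0], 0], [0.1, [0, -4.0, 0], 0], [0.1, [0, -4.0, 0], 0], [0.1, [0, -4.0, 0], 0], [0.1, [0, -4.0, 0], 0], [0.1, [0, -4.0, 0], 0], [0.1, [0, -3, 0], 0]])

```text
time_s: 29.63
ee_pos: [0.4023, 0.1329, 0.1271]
tool_rot: [-180.0, 0.1, -1.4]
contact_force: [1.4, -1.5, -1.1]
grip_width: 0.0057
```

```bash
python3 - <<'E'
from h import *
plan([.4849,.2497,.10],-13.5,6)
E
```

```text
at [0.4023 0.1329 0.1271] [-1.7999e+02  1.0000e-01 -1.4200e+00] t 29.63
rows 6 shift cm [ 1.15 -2.09  0.45] turn 0.0351
```

jog_arm(rows=[[0.1, [1.15, -2.1, 0.3], 0.035], [0.1, [1.15, -2.1, 0.3], 0.035], [0.1, [1.15, -2.1, 0.3], 0.035], [0.1, [1.15, -2.1, 0.3], 0.035], [0.1, [1.15, -2.1, 0.3], 0.035], [0.1, [1.15, -2.1, 0.3], 0.035], [0.1, [0, 0, 0.9], 0], [0.1, [0, 0, 0], 0], [0.1, [0, 0, 0], 0], [0.1, [0, 0, 0], 0]])

```text
time_s: 30.47
ee_pos: [0.4852, 0.2467, 0.1006]
tool_rot: [180.0, 0.1, -13.5]
contact_force: [-0.0, 1.2, -0.7]
grip_width: 0.0048
```

```bash
python3 - <<'E'
from h import *
import pickle
i=ctrl.camera_info("wrist"); s=ctrl.read_state(); im=ctrl.get_image("wrist"); cv2.imwrite("pics/y.png",im)
pickle.dump((s,i,im),open("y.pkl","wb"))
plan([.4849,.2497,.06],-13.5,1)
E
```

```text
at [0.4854 0.2467 0.1009] [ 1.7998e+02  3.0000e-02 -1.3540e+01] t 30.52
rows 1 shift cm [-0.12 -0.28  4.09] turn -0.0008
```

View pics/y.png

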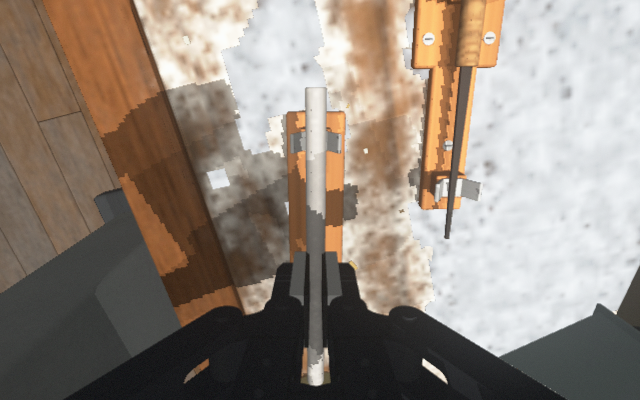

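```bash
python3 - <<'E'
from h import *
import pickle
s,i,im=pickle.load(open("y.pkl","rb")); p=s["ee_pos"]*1000
a=onto(i,288,112,.01)*1000; b=onto(i,345,112,.01)*1000; print(a,b,np.linalg.norm(a-b))
d=np.array([np.cos(np.radians(76.5)),np.sin(np.radians(76.5)),0]); print("origin",(a+b)/2-62*d)
# lines lower down
c=onto(i,290,260,.01)*1000; e=onto(i,345,240,.01)*1000; print("left edge dir",np.degrees(np.arctan2(*(a-c)[[1,0]])),"right",np.degrees(np.arctan2(*(b-e)[[1,0]])))
t=onto(i,315.5,88,s["ee_pos"][2]-.013)*1000; u=onto(i,316,384,s["ee_pos"][2]-.013)*1000
print("mandrel",t,u,(t+u)/2-p,np.linalg.norm(t-u),np.degrees(np.arctan2(*(t-u)[[1,0]])))
E
```

```text
[484.51486516 313.67682691  10.        ] [517.58138255 305.66400134  10.        ] 34.023520481066505
origin [486.5745113  249.38347906  10.        ]
left edge dir 75.77962953696822 right 77.8867834454484
mandrel [504.01737159 323.99084768  87.60583736] [471.00001709 186.60791806  87.60583736] [  2.2758986    8.60956751 -13.        ] 141.2947806886656 76.48634486280324
```

jog_arm(rows=[[0.1, [0, -0.3, 1.0], 0], [0.1, [0, 0, 1.5], 0], [0.1, [0, 0, 1.5], 0], [0.1, [0, 0, 1.0], 0], [0.1, [0, 0, 0.5], 0], [0.1, [0, 0, 0], 0], [0.1, [0, 0, 0], 0], [0.1, [0, 0, 0], 0], [0.1, [0, 0, 0], 0], [0.1, [0, 0, 0], 0]])

```text
time_s: 31.35
ee_pos: [0.4868, 0.2504, 0.0464]
tool_rot: [-180.0, -0.1, -13.5]
contact_force: [-0.5, 0.1, -1.5]
grip_width: 0.0052
```

```bash
python3 - <<'E'
from h import *
import pickle
i=ctrl.camera_info("wrist"); s=ctrl.read_state(); im=ctrl.get_image("wrist"); cv2.imwrite("pics/z.png",cv2.resize(im[70:400,200:440],None,fx=2.5,fy=1.8))
plan([.486,.2497,.0395],-13.5,1)
E
```

```text
at [0.4868 0.2503 0.0463] [-1.7998e+02 -4.0000e-02 -1.3520e+01] t 31.4
rows 1 shift cm [-0.06  0.08  0.68] turn -0.0004
```

View pics/z.png

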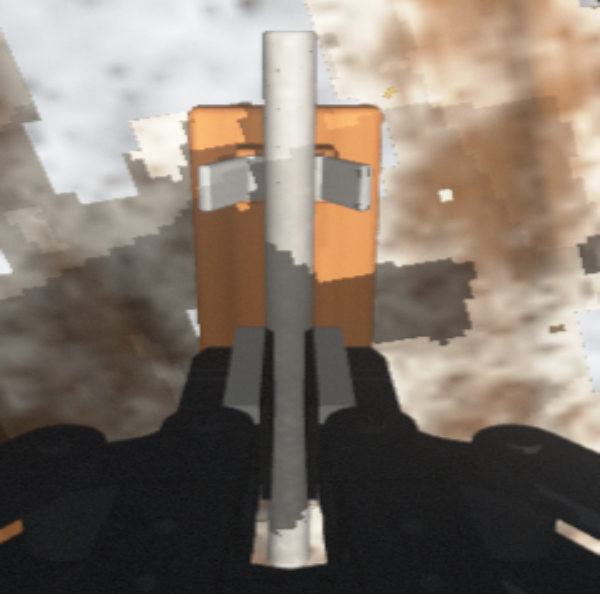

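jog_arm(rows=[[0.1, [-0.1, 0.05, 0.3], 0], [0.1, [0, 0, 0.25], 0], [0.1, [0, 0, 0.15], 0], [0.1, [0, 0, 0], 0], [0.1, [0, 0, 0], 0], [0.1, [0, 0, 0], 0], [0.1, [0, 0, 0], 0], [0.1, [0, 0, 0], 0], [0.1, [0, 0, 0], 0], [0.1, [0, 0, 0], 0]])

```text
time_s: 32.23
ee_pos: [0.4855, 0.25, 0.0389]
tool_rot: [-180.0, -0.0, -13.5]
contact_force: [-0.7, -0.5, -1.0]
grip_width: 0.0053
```

jog_arm(rows=[[0.7, [0, 0, 0], 0], [0.9, [0, 0, 0], 0], [1.1, [0, 0, 0], 0], [1.5, [0, 0, 0], 0], [2.0, [0, 0, 0], 0], [2.5, [0, 0, 0], 0], [3.0, [0, 0, 0], 0], [3.5, [0, 0, -0.5], 0], [3.5, [0, 0, -2], 0], [3.5, [0, 0, -3], 0]])

```text
time_s: 33.07
ee_pos: [0.4844, 0.2496, 0.0928]
tool_rot: [179.9, 0.3, -13.5]
contact_force: [0.5, 0.1, 0.2]
grip_width: 0.0351
```

jog_arm(rows=[[3.5, [-0.5, -0.5, -3], 0], [3.5, [-1, -1, -3], 0], [3.5, [-1, -1, -3], 0], [3.5, [-1, -1, -2], 0], [3.5, [0, 0, 0], 0], [3.5, [0, 0, 0], 0], [3.5, [0, 0, 0], 0], [3.5, [0, 0, 0], 0], [3.5, [0, 0, 0], 0], [3.5, [0, 0, 0], 0]])

```text
time_s: 33.9
ee_pos: [0.4597, 0.2918, 0.203]
tool_rot: [179.9, 0.1, -13.6]
contact_force: [0.3, 0.2, -0.3]
grip_width: 0.0349
```

```bash
python3 - <<'E'
from h import *
import pickle
i=ctrl.camera_info("wrist"); s=ctrl.read_state(); im=ctrl.get_image("wrist"); cv2.imwrite("pics/A.png",im)
pickle.dump((s,i,im),open("A.pkl","wb"))
for n,b in (("scene",(150,260,200,340)),("top",(165,265,225,345))):
    im=ctrl.get_image(n); cv2.imwrite(f"pics/A_{n}.png",cv2.resize(im[b[0]:b[1],b[2]:b[3]],None,fx=5,fy=5,interpolation=cv2.INTER_CUBIC))
E
```

```text
(no output)
```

View pics/A.png

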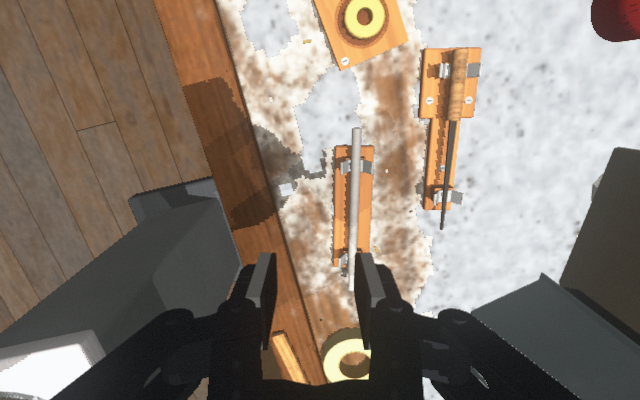

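View pics/A_scene.png

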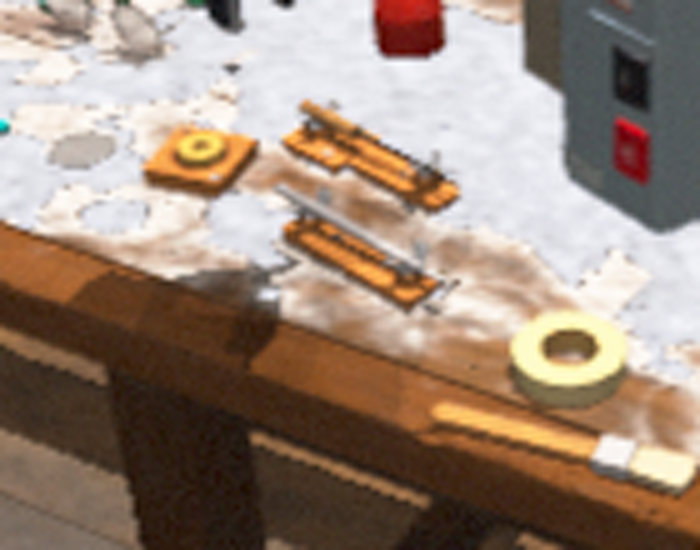

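```bash
python3 - <<'E'
from h import *
import pickle
s,i,im=pickle.load(open("A.pkl","rb"))
f=lambda u,v,z:onto(i,u,v,z)*1000
ang=lambda a,b:np.degrees(np.arctan2(*(a-b)[[1,0]]))
a=f(357,128,.025);b=f(351,290,.025); print("mandrel mid",(a+b)/2,np.linalg.norm(a-b),ang(a,b))
a=f(460,50,.027);b=f(443,229,.026); print("file mid",(a+b)/2,np.linalg.norm(a-b),ang(a,b))
q=[f(u,v,.01) for u,v in((335,147),(374,145),(370,265),(333,262))]; print("mrest",np.mean(q,0)[:2],[np.linalg.norm(q[k]-q[k-1]).round(1) for k in range(4)],ang(q[0],q[3]),ang(q[1],q[2]))
q=[f(u,v,.01) for u,v in((424,48),(481,47),(474,117),(419,117))]; w=f(424,209,.01); x=f(450,209,.01)
print("frest wide",q,"narrow end",w,x)
ax=np.radians(77.3); d=np.array([np.cos(ax),np.sin(ax),0]); print("orig from wide end",(q[0]+q[1])/2-80*d,"narrow",(w+x)/2+64*d)
cv2.imwrite("pics/A_z.png",cv2.resize(im[30:300,320:500],None,fx=3,fy=2.2,interpolation=cv2.INTER_CUBIC))
hsv=cv2.cvtColor(im,cv2.COLOR_BGR2HSV)
def circ(m,z):
    c=max(cv2.findContours(m,cv2.RETR_EXTERNAL,cv2.CHAIN_APPROX_NONE)[0],key=cv2.contourArea)
    return cv2.minEnclosingCircle(np.array([onto(i,u,v,z)[:2]*1000 for u,v in c[:,0]],np.float32))
m=cv2.inRange(hsv,(20,90,120),(35,255,255)); m[60:]=0; m[:,:330]=0; m[:,400:]=0
print("ring",circ(m,.019))
E
```

```text
mandrel mid [485.66792066 250.42429397  25.        ] 158.33092960114948 76.32150279240403
file mid [579.3636312 292.9766942  26.5      ] 153.4881386410349 77.96940127506699
mrest [486.69534355 251.90377159] [np.float64(116.6), np.float64(35.3), np.float64(121.8), np.float64(37.7)] 76.35766742000216 77.43125618810245
frest wide [array([572.97898348, 376.49995007,  10.        ]), array([619.11619226, 366.06640118,  10.        ]), array([607.83110039, 310.25201527,  10.        ]), array([560.71114323, 321.6925921 ,  10.        ])] narrow end [552.73431509 234.86758269  10.        ] [576.94938379 229.00501464  10.        ]
orig from wide end [578.45989152 293.24041211  10.        ] narrow [578.91200652 294.37050948  10.        ]
ring ((527.8795166015625, 410.4809875488281), 15.57152271270752)
```

View pics/A_z.png

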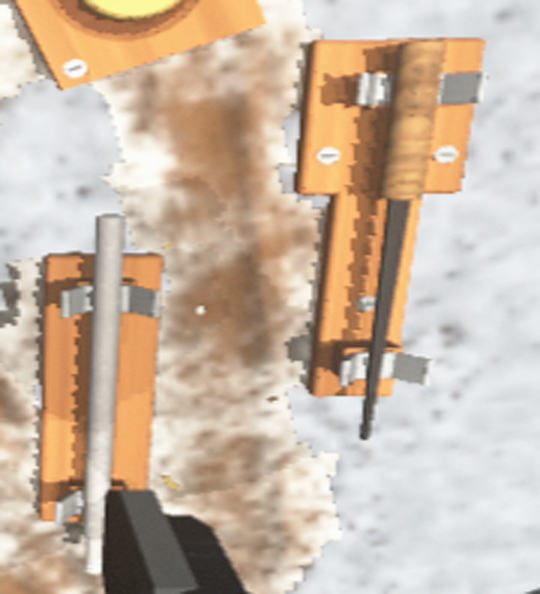

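```bash
python3 - <<'E'
from h import *
s=ctrl.read_state(); print(s["time_s"],np.abs(s["qvel"]).max(),s["contact_force"])
im=ctrl.get_image("top"); cv2.imwrite("pics/B.png",cv2.resize(im[165:265,225:480],None,fx=3.1,fy=3.1,interpolation=cv2.INTER_CUBIC))
E
```

```text
34.05 0.20995706167047584 [-0.06400469 -0.24125645  0.54991542]
```

View pics/B.png

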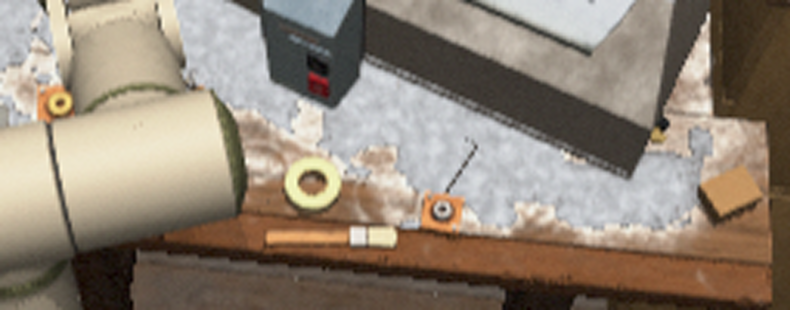

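The top view shows the bush centred in its seat at (443,211) and the ring in its own at (60,102); the arm hides the two rests.

```bash
python3 -c "
from cell import ctrl
print(ctrl.finish_job())"
```

```text
the job is handed in; nothing more can be done
None
```

All four pieces are back on their stands and the job was handed in at about 34 s, with the arm raised well clear of everything.

My last checks, from the camera images:
- **Mandrel:** lies in its rest about 2 mm from the centre, in line within about 1°.
- **Needle file:** lies in its rest within about 1 mm, in line within about 1°, with the handle in the wide saddle and the blade in the narrow one.
- **Brass ring:** flat in the larger recess, 1 to 2 mm off centre.
- **Steel bush:** upright in its recess. It was within 1 mm when lowered, and after release I checked it only by eye, in the wrist and top pictures.

**Not fully checked:** a finger partly hid the mandrel's near saddle in the last wrist picture, but its measured length (158.3 mm at rest height) and its line agree with it lying down in both saddles. I did not measure any heights directly.

**What disagreed:**
- My two estimates of the file rest's position differed by about 2.6 mm, so I used the mean.
- My overview estimate of the bush seat was about 5 mm off the closer wrist view, so I used the wrist view.
- The gripper reads about 3 mm under the true width. Because of that I took the first grip on the ring for a miss and gripped it again, a few millimetres lower.

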